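# Put the loose sockets away and secure the case

### The job

Put away every loose impact socket on the bench: one to a pocket of the case, big sockets in big pockets and small ones in small pockets, each upright and fully home. Then set the grey cover over the pocket block, all the way down on the flange, and turn both turnbuttons fully across the cover's ends to secure it. Let go of everything and leave the other things on the bench where they are.

Things in the scene. Friction and masses are not known exactly. Their poses are not given: they have to be found in the camera images.
- case: Socket case, fixed. Origin: centre of its underside, z up; mm. Flange 140 (x) by 236 (y), 6 thick, black; on it a light grey pocket block 110 by 150, top z=20, with three big pockets (40 across) at x=-27 and three small (30 across) at x=30, each row at y=-48, 0, 48; pocket floors z=6. At x=0, y=98 and -98: end posts 34 by 22, top z=43, each with a turnbutton.
- cover: Loose grey cover, an upside-down box: outside 122 (x) by 162 (y) by 36 tall, inside 116 by 156 by 32. Origin: centre of its underside, z up; mm. On the roof a black grip bar 14 (x) by 60 (y), 22 tall, top at z=58. 0.3 kg. Drops over the pocket block, either way round, 3 mm play, until its walls stand on the flange (origin 6 above the case's).
- big_pocket0 (a point): centre of the mouth of a big pocket (40 mm across, 14 deep)
- big_pocket1 (a point): centre of the mouth of a big pocket (40 mm across, 14 deep)
- big_pocket2 (a point): centre of the mouth of a big pocket (40 mm across, 14 deep)
- small_pocket0 (a point): centre of the mouth of a small pocket (30 mm across, 14 deep)
- small_pocket1 (a point): centre of the mouth of a small pocket (30 mm across, 14 deep)
- small_pocket2 (a point): centre of the mouth of a small pocket (30 mm across, 14 deep)
- big_socket0: big steel impact socket, 36 mm diameter, 28 tall, standing upright, dark hexagon on top; origin at the centre of its underside, z up. May be absent (None).
- big_socket1: big steel impact socket, 36 mm diameter, 28 tall, standing upright, dark hexagon on top; origin at the centre of its underside, z up. May be absent (None).
- big_socket2: big steel impact socket, 36 mm diameter, 28 tall, standing upright, dark hexagon on top; origin at the centre of its underside, z up. May be absent (None).
- small_socket0: small steel impact socket, 26 mm diameter, 24 tall, standing upright, dark hexagon on top; origin at the centre of its underside, z up. May be absent (None).
- small_socket1: small steel impact socket, 26 mm diameter, 24 tall, standing upright, dark hexagon on top; origin at the centre of its underside, z up. May be absent (None).
- small_socket2: small steel impact socket, 26 mm diameter, 24 tall, standing upright, dark hexagon on top; origin at the centre of its underside, z up. May be absent (None).
- button_left (a joint): Turnbutton, pivoted (vertical axis) at its middle at case x=0, y=+98 mm: steel bar 60 long, 12 wide, from case z=44 to 60. 0 = along the case x axis, clear of the cover; 1.57 = along y, inner half across the cover end; grows counter-clockwise from above; stops at both ends. Stiff, stays put. May start partly across, where it blocks the cover.
- button_right (a joint): Turnbutton, pivoted (vertical axis) at its middle at case x=0, y=-98 mm: steel bar 60 long, 12 wide, from case z=44 to 60. 0 = along the case x axis, clear of the cover; 1.57 = along y, inner half across the cover end; grows counter-clockwise from above; stops at both ends. Stiff, stays put. May start partly across, where it blocks the cover.
- fitting: small brass hose fitting, a bystander to be left alone
- oil: oil bottle, a bystander to be left alone
- wrench: wrench, a bystander to be left alone
- screwdriver: screwdriver, a bystander to be left alone
- brush: brush, a bystander to be left alone
Mind the look-alikes: they are no part of the job. What is shaped like the cover but orange or turquoise is not meant.

How it is judged:
By the outcome, as a careful person would: the job done as asked, in the order asked, and still so for the second after the job is handed in, with the robot touching nothing.
Of big_socket0, big_socket1, big_socket2, small_socket0, small_socket1, small_socket2 only 4 to 6 are there at a start; the rules pass over those that are not, and their reading is None.
At some moment in a run one of big_socket0, big_socket1, big_socket2, small_socket0, small_socket1, small_socket2 may be knocked a few centimetres aside while the robot is not near it.
It also fails if it takes over 210 s, if anything falls off the work surface, if the arm or the gripper's body presses on something with over 40 N, if the wrist force passes 120 N, or if a joint passes its speed limit or range.

### The arm

A 6-joint arm with a two-finger parallel gripper is mounted at the origin on the work surface. World frame = base frame: x ahead of the robot, y to its left, z up, the work surface at z = 0. Lengths are in mm, angles in rad, forces in N, time in s.
With the tool pointing down it reaches from about 250 to 800 mm from the base axis. Payload 3.9 kg.
Tool frame: the origin (TCP) lies at the very end of the fingers, on their centre line; the grasp point (between the pads) lies 19 mm behind it (ctrl.grasp_offset is the distance from the TCP to the grasp point, in mm); z points along the fingers, y is the line along which they close (so a half turn about z gives the same grasp; the last joint's range is limited). The gripper opens to 85 mm and grips with 20 to 120 N. Pads are 22 mm wide; open, the fingers measure 114 mm over their backs; the gripper's body (76 mm by 85 mm) begins 54 mm behind the grasp point. The pads swing forward as they close: fully open they stand 13 mm farther back than shut.
Start: joints at [-1.322, 0.26, -0.138, 1.173, 0, 1.571], TCP at [129.272, -508.826, 231.304] pointing down, gripper open.
Joint ranges: [-2.78, 2.78], [-0.83, 1.72], [-1.28, 1.37], [-1.9, 2.12], [-1.57, 1.48], [-3.14, 3.14]. Speed limits (rad/s): [2.57, 2.57, 3.14, 3.14, 3.14, 3.14].

### API

Orientations are given as a 3x3 rotation matrix whose columns are the frame's x, y, z axes.
In Python, from workcell import ctrl gives the robot as it stands.
- The arm moves only by the tool move_arm, never from a script. Its argument "targets" is a list of rows, each a list of 7 numbers: the shift along the tool's x, y, z in units of 250 mm (1.0 is 250 mm), then the turn, a rotation vector about the tool's x, y, z in units of 360 degrees (1.0 is 360 degrees), then the closure, from 0 (fully open) to 1 (shut). A call has 1 to 20 rows; each row is the pose to reach, as a shift and turn from the pose commanded when the call began, along the tool's axes at that moment, turning the shorter way round; what a row does not reach only later rows make up. A row lasts 1/8 s, in which the tool goes at most 62.5 mm and 10.7 degrees, less where a joint would pass 70% of its speed; a pose out of reach is approached as far as the arm can. A call with a number of a shift or a turn outside -1 to 1 is refused whole. A call with a gripper value outside its range is refused whole. The fingers move at their own pace and stop on an object; "force" is the grip in N (left out, the last holds). Time passes only in rows, so rows that repeat a pose let the fingers close. It gives the time, the measured TCP pose, the force, the opening and the grip force at its end, in the units of the state.
- ctrl.get_state(): the state, without advancing time (a new reading comes with each control period).
- ctrl.capture(name): name is "scene" or "side" or "wrist"; returns a dict with "img" (480x640x3 uint8, blue, green, red), "fx", "fy", "cx", "cy" (pixels), "k1" (the pictures are not rectified: a ray, as slopes to the right and down, at radius r is drawn at 1 + k1 r^2 times it, then the intrinsics apply), "R" (3x3) and "t" (3): a world point X has camera coordinates R X + t. Camera axes: x right, y down, z forward; pixel columns grow to the right and rows downward; lengths in mm; the calibration is good to about 2 mm. A picture is of the moment at which its call begins. There is no depth.
- ctrl.job_done(): hands the job in; it is judged then, once.
The state is a dict: "time": time; "joint_positions": joint angles; "qvel": joint speeds; "joint_torque": joint torques, N m; "tcp_pos": TCP position; "eef_rot": TCP orientation; "force": force on the tool from outside, world axes, zero at the start; "wrist_torque": the same for the moment, N m; "grip_width": finger opening in mm; "gripper_force": force on a finger pad.
Only numpy, scipy, OpenCV 4.12 (cv2) and the standard library are available. Lean on these libraries where they do the work, as an engineer would, in place of code of your own. Each camera call takes 0.05 s, during which the arm holds its last target. There are 200 camera calls.

## Working session

There is one attempt and no reset: what is moved stays moved. The work goes in short steps, Python scripts to look and compute and a tool call to move; the robot and the scene stay as the last step left them, time stands still between calls to the robot, and variables do not carry over. Pictures are saved under pics/ and viewed, at most 17 in all, crops included, and the job is handed in when it is done.

Besides the shell and the picture viewer there is one more tool, called as name(argument=value, ...), one argument or row to a line, values as JSON. move_arm: Moves the arm, as the interface text tells. Its arguments: {"type":"object","properties":{"targets":{"type":"array","items":{"type":"array","items":{"type":"number"}}},"force":{"type":"number"}},"required":["targets"]}

```bash
mkdir -p pics; ls; python3 - <<'E'
from workcell import ctrl
import cv2
for n in("scene","side","wrist"):
    c=ctrl.capture(n); cv2.imwrite(f"pics/{n}0.png",c["img"]); print(n,c["fx"],c["fy"],c["cx"],c["cy"],c["k1"],c["R"],c["t"])
s=ctrl.get_state(); print(s)
E
```

```text
pics
scene 492.35357966635894 492.35357966635894 307.61190368764494 246.43506758063043 0.004917689392959399 [[-0.78025265  0.62542303 -0.00720007]
 [ 0.41758917  0.51232834 -0.75042585]
 [-0.46564481 -0.58852842 -0.66091543]] [ 410.30337298 -187.55229061 1531.40844949]
side 435.70186298844754 435.70186298844754 314.79464991175087 238.68029478586166 0.004675526219828808 [[-0.92079002 -0.3898955   0.01127978]
 [-0.27231416  0.62186388 -0.73425494]
 [ 0.27926821 -0.67916627 -0.67878012]] [ 504.23496146  205.80383988 1177.05251585]
wrist 406.5478336148287 406.5478336148287 315.8412809224736 237.992839300617 -0.020281811548535946 [[ 0.24620581 -0.9692156  -0.00195331]
 [-0.92183288 -0.23479086  0.30837864]
 [-0.29934401 -0.07412399 -0.95126169]] [-524.2991291   -39.55897535  380.2934343 ]
{'time': 0.15, 'joint_positions': array([-1.32199192e+00,  2.60534971e-01, -1.39044424e-01,  1.17264009e+00,
        2.44242884e-05,  1.57076183e+00]), 'qvel': array([ 0.00129056, -0.00216273,  0.00290572, -0.00076376, -0.00040614,
       -0.0018752 ]), 'joint_torque': array([-5.06872184e-04, -4.06006622e+01,  2.54166251e+01,  1.26975391e-02,
        6.10406846e-05,  4.92252127e-06]), 'tcp_pos': array([ 129.16776772, -508.36510794,  230.66582475]), 'eef_rot': array([[ 9.69199036e-01,  2.46278544e-01, -3.26772862e-04],
       [ 2.46278759e-01, -9.69198047e-01,  1.38534595e-03],
       [ 2.44733623e-05, -1.42315317e-03, -9.99998987e-01]]), 'force': array([0.51265919, 0.47280653, 0.34038627]), 'wrist_torque': array([ 0.02535248, -0.0552788 ,  0.00675413]), 'gripper_force': 0.0, 'grip_width': 85.35745321961241}
```

View pics/scene0.png

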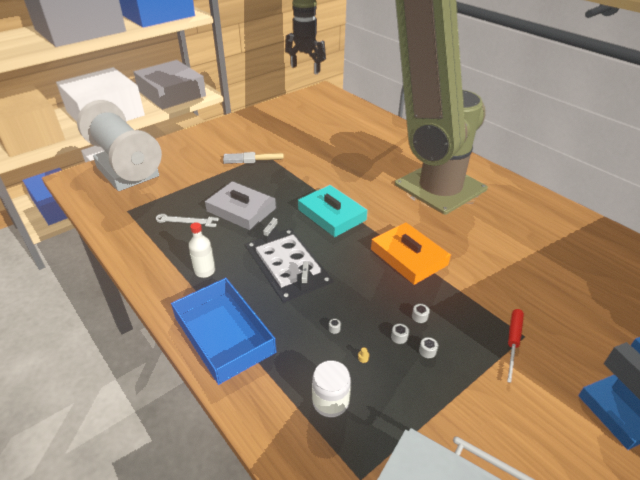

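View pics/side0.png

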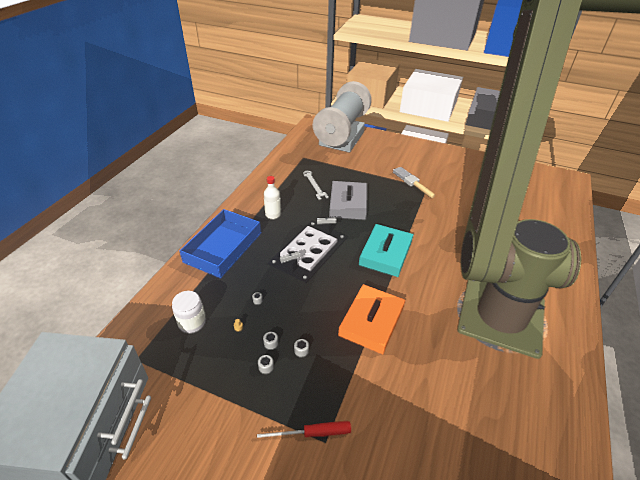

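The scene view shows four sockets, at (335,325), (400,333), (420,312) and (428,347). The grey cover is at (240,203), with turquoise at (333,208) and orange at (411,250) as look-alikes. The case is at (288,263). The cover that fits the description is the grey one. I'll enlarge to confirm.

```bash
cat > h.py <<'E'
import numpy as np, cv2
from workcell import ctrl
def ray(c,p):
    p=np.array(p,float).reshape(-1,2); d=(p-[c["cx"],c["cy"]])/[c["fx"],c["fy"]]
    u=d.copy()
    for _ in range(8): u=d/(1+c["k1"]*(u**2).sum(1,keepdims=True))
    D=np.c_[u,np.ones(len(u))]@c["R"]; o=-c["R"].T@c["t"]
    return o,D
def onz(c,p,z):
    o,D=ray(c,p); return o+D*((z-o[2])/D[:,2])[:,None]
def proj(c,X):
    X=np.array(X,float).reshape(-1,3)@c["R"].T+c["t"]; u=X[:,:2]/X[:,2:]
    u=u*(1+c["k1"]*(u**2).sum(1,keepdims=True)); return u*[c["fx"],c["fy"]]+[c["cx"],c["cy"]]
E
python3 - <<'E'
from h import *
s=ctrl.capture("scene");d=ctrl.capture("side")
a=cv2.resize(s["img"][180:300,190:350],None,fx=5,fy=5,interpolation=cv2.INTER_CUBIC)
cv2.imwrite("pics/a.png",a)
b=cv2.resize(d["img"][175:285,245:405],None,fx=5,fy=5,interpolation=cv2.INTER_CUBIC)
cv2.imwrite("pics/b.png",b)
print(onz(s,[(335,322),(400,330),(420,309),(428,344)],26).round())
print(onz(d,[(257,295),(270,338),(302,345),(265,361)],26).round())
print(onz(s,[(288,263)],20).round(),onz(s,[(240,195)],58).round())
E
```

```text
[[625. 222.  26.]
 [530. 328.  26.]
 [450. 315.  26.]
 [512. 391.  26.]]
[[625. 220.  26.]
 [530. 329.  26.]
 [448. 316.  26.]
 [511. 391.  26.]]
[[588.  -2.  20.]] [[ 547. -281.   58.]]
```

View pics/a.png

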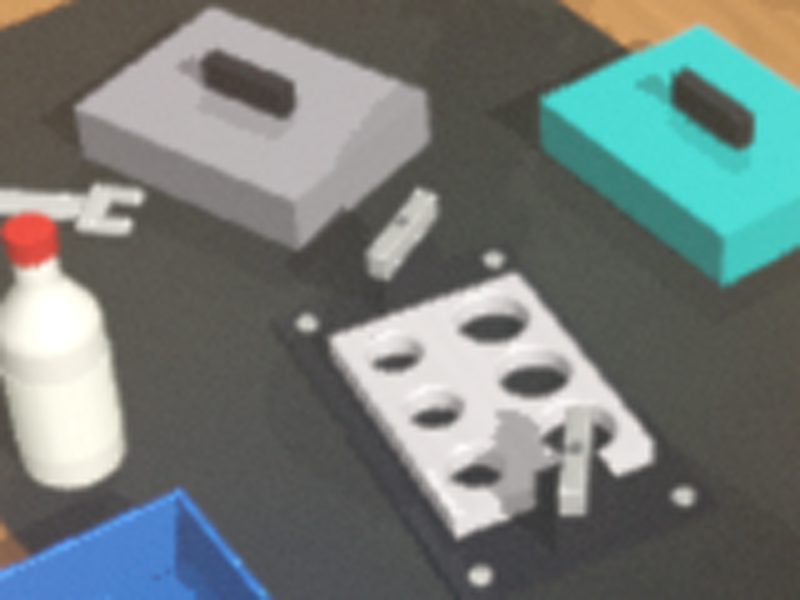

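View pics/b.png

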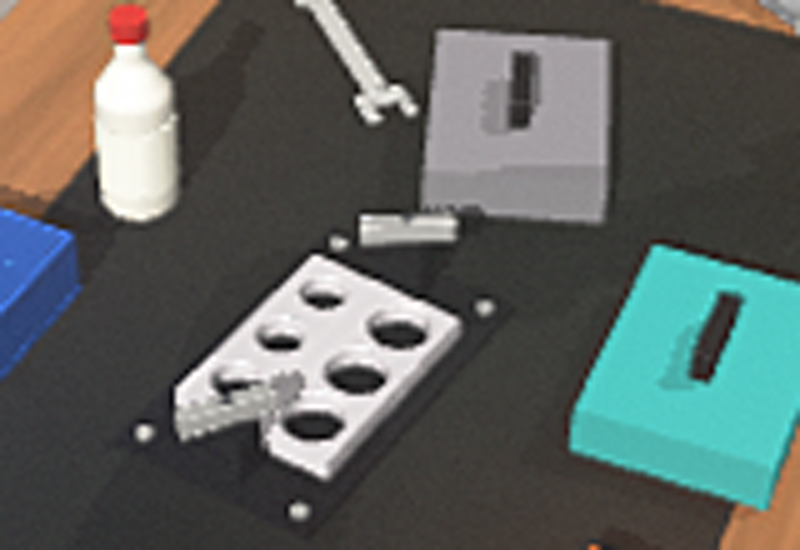

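The grey cover is confirmed, with a black grip bar and no other grey box in view. The case's +y turnbutton (crop (575,460)) is partly across, and the other one is clear. I'll compute the case pose from the four rivets, then move the wrist camera over it.

```bash
cat >> h.py <<'E'
def rows(*wps):
    "wps: (x,y,z,yaw_deg of tool x or None) -> shift/turn rows from present pose"
    s=ctrl.get_state(); R=s["eef_rot"]; p=s["tcp_pos"]; y0=np.degrees(np.arctan2(R[1,0],R[0,0]))
    print("t %.2f at"%s["time"],p.round(1),"yaw %.2f"%y0,"grip %.1f F%.0f"%(s["grip_width"],s["gripper_force"]),"j",s["joint_positions"].round(2))
    for x,y,z,w in wps:
        c,n=np.cos(np.radians(y0)),np.sin(np.radians(y0)); d=np.array([x,y,z])-p
        sh=np.array([c*d[0]+n*d[1],n*d[0]-c*d[1],-d[2]])/250
        t=0 if w is None else -((w-y0+180)%360-180)/360
        print(sh.round(4).tolist(),"turn z %.4f"%t)
E
python3 - <<'E'
from h import *
s=ctrl.capture("scene");d=ctrl.capture("side")
A=np.array([(307,323),(493,259),(683,496),(480,576)])/5+[190,180]-.4
B=np.array([(339,242),(485,307),(299,511),(144,432)])/5+[245,175]-.4
for c,P in((s,A),(d,B)):
    X=onz(c,P,8); print(X.round(1).tolist(),X.mean(0).round(1)); v=(X[3]-X[0]+X[2]-X[1]); print(np.degrees(np.arctan2(v[1],v[0])), np.linalg.norm(X[3]-X[0]),np.linalg.norm(X[1]-X[0]))
C=onz(s,(np.array([(215,8),(428,93),(300,205),(76,108)])/5+[190,180]-.4),36);print(C.round(),C.mean(0))
rows((480,-60,300,0),(380,-250,300,0))
E
```

```text
[[613.1, -133.6, 8.0], [503.4, -113.5, 8.0], [541.3, 93.0, 8.0], [651.7, 72.8, 8.0]] [577.4 -20.3   8. ]
79.49926884760788 209.98236802746766 111.4775404485774
[[613.8, -135.8, 8.0], [503.4, -114.8, 8.0], [541.1, 92.7, 8.0], [652.1, 71.5, 8.0]] [577.6 -21.6   8. ]
79.62274065705047 210.84357492890655 112.31736058155433
[[ 510. -384.   36.]
 [ 461. -230.   36.]
 [ 577. -190.   36.]
 [ 627. -347.   36.]] [ 543.9614516  -287.75663349   36.        ]
t 0.35 at [ 129.2 -508.7  231.1] yaw 14.25 grip 85.2 F0 j [-1.32  0.26 -0.14  1.17  0.    1.57]
[1.8018, -1.394, -0.2755] turn z 0.0396
[1.2269, -0.7559, -0.2755] turn z 0.0396
```

move_arm(
  targets=[
    [0.9,-0.7,-0.27,0,0,0.034,0],
    [0.9,-0.7,-0.27,0,0,0.068,0],
    [0.9,-0.7,-0.27,0,0,0.068,0],
    [0.9,-0.7,-0.27,0,0,0.068,0],
    [0.9,-0.7,-0.27,0,0,0.068,0],
    [0.9,-0.7,-0.27,0,0,0.068,0],
    [0.9,-0.7,-0.27,0,0,0.068,0],
  ],
)

```text
time: 1.23
tcp_pos: [304.1, -284.0, 298.7]
eef_rot: [[0.984, -0.177, -0.0], [-0.177, -0.984, -0.001], [-0.0, 0.001, -1.0]]
force: [-1.0, -0.8, 0.3]
grip_width: 85.6
gripper_force: 0.0
```

```bash
python3 - <<'E'
from h import *
rows((500,0,300,-10.45))
E
```

```text
t 1.23 at [ 304.1 -284.   298.7] yaw -10.19 grip 85.6 F0 j [-0.75  0.05 -0.22  1.3  -0.    2.57]
[0.5702, -1.2565, -0.0051] turn z 0.0007
```

```bash
python3 - <<'E'
from h import *
rows((520,-100,300,79.55))
E
```

```text
t 1.23 at [ 304.1 -284.   298.7] yaw -10.19 grip 85.6 F0 j [-0.75  0.05 -0.22  1.3  -0.    2.57]
[0.7197, -0.877, -0.0051] turn z -0.2493
```

move_arm(
  targets=[
    [0.72,-0.877,0,0,0,-0.0277,0],
    [0.72,-0.877,0,0,0,-0.0554,0],
    [0.72,-0.877,0,0,0,-0.0831,0],
    [0.72,-0.877,0,0,0,-0.11,0],
    [0.72,-0.877,0,0,0,-0.138,0],
    [0.72,-0.877,0,0,0,-0.166,0],
    [0.72,-0.877,0,0,0,-0.194,0],
    [0.72,-0.877,0,0,0,-0.2216,0],
    [0.72,-0.877,0,0,0,-0.2493,0],
    [0.72,-0.877,0,0,0,-0.2493,0],
    [0.72,-0.877,0,0,0,-0.2493,0],
  ],
)

```text
time: 2.6
tcp_pos: [520.0, -101.1, 298.4]
eef_rot: [[0.186, 0.983, -0.001], [0.983, -0.186, 0.0], [-0.0, -0.001, -1.0]]
force: [0.8, -0.3, -0.9]
grip_width: 85.3
gripper_force: 0.0
```

```bash
python3 - <<'E'
from h import *
rows((625,120,300,79.55))
c=ctrl.capture("wrist"); cv2.imwrite("pics/w1.png",c["img"])
import pickle; pickle.dump(c,open("w1.pkl","wb"))
E
```

```text
t 2.60 at [ 520.  -101.1  298.4] yaw 79.28 grip 85.3 F0 j [-0.19  0.25  0.02  1.34 -0.    1.57]
[0.9469, 0.248, -0.0065] turn z -0.0007
```

View pics/w1.png

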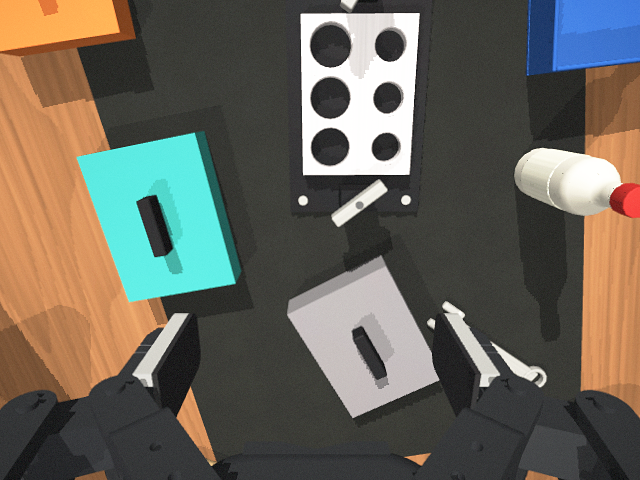

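The wrist view shows the white block from (302,13) to (419,174). The right button at (360,204) is partly across by about 0.65 rad. The cover's grip bar is at (369,352).

```bash
python3 - <<'E'
from h import *
import pickle; c=pickle.load(open("w1.pkl","rb")); im=c["img"]
def rect(mask,z,roi):
    m=np.zeros_like(mask); x0,y0,x1,y1=roi; m[y0:y1,x0:x1]=mask[y0:y1,x0:x1]
    k=max(cv2.findContours(m,cv2.RETR_EXTERNAL,cv2.CHAIN_APPROX_NONE)[0],key=cv2.contourArea)
    X=onz(c,k.reshape(-1,2),z)[:,:2].astype(np.float32); r=cv2.minAreaRect(X); return r
mn=im.min(2)
print("block",rect((mn>150).astype(np.uint8)*255,20,(292,8,430,185)))
print("button",rect((mn>120).astype(np.uint8)*255,60,(325,177,392,230)))
dk=(im.max(2)<60).astype(np.uint8)*255
print("grip",rect(dk,58,(345,322,392,385)))
hsv=cv2.cvtColor(im,cv2.COLOR_BGR2HSV)
g=((mn>90)&(hsv[...,1]<40)).astype(np.uint8)*255
print("cover",rect(g,36,(285,250,440,420)))
print(onz(c,[(360,204.5)],60), onz(c,[(303,201),(405,200)],8))
print("roof",onz(c,[(288.5,313),(383,261),(437,381),(353,417)],36).round(1))
E
```

```text
block ((576.8722534179688, -23.17273712158203), (150.01449584960938, 110.66044616699219), 79.54206848144531)
button ((558.4407348632812, -117.76307678222656), (59.56796646118164, 14.617721557617188), 27.271440505981445)
grip ((544.852783203125, -286.2305908203125), (15.882654190063477, 68.81941986083984), 17.729476928710938)
cover ((542.73095703125, -285.8701477050781), (123.21284484863281, 177.12673950195312), 17.77334213256836)
[[ 560.14258358 -119.50682305   60.        ]] [[ 503.20267584 -117.23586103    8.        ]
 [ 612.36467412 -136.70623718    8.        ]]
roof [[ 464.5 -233.1   36. ]
 [ 576.4 -191.1   36. ]
 [ 618.9 -354.4   36. ]
 [ 512.6 -387.7   36. ]]
```

```bash
python3 - <<'E'
from h import *
rows((559.4,-118.4,120,207.3),(559.4,-118.4,47,207.3))
E
```

```text
t 2.65 at [ 520.2 -100.8  298.5] yaw 79.33 grip 85.5 F0 j [-0.19  0.25  0.02  1.34 -0.    1.57]
[-0.04, 0.1673, 0.714] turn z -0.3555
[-0.04, 0.1673, 1.006] turn z -0.3555
```

move_arm(
  targets=[
    [-0.04,0.167,0.5,0,0,-0.3555,0],
    [-0.04,0.167,0.71,0,0,-0.3555,0],
    [-0.04,0.167,0.71,0,0,-0.3555,0],
    [-0.04,0.167,0.71,0,0,-0.3555,0],
    [-0.04,0.167,0.71,0,0,-0.3555,0],
    [-0.04,0.167,0.71,0,0,-0.3555,0],
    [-0.04,0.167,0.71,0,0,-0.3555,0],
    [-0.04,0.167,0.71,0,0,-0.3555,0],
    [-0.04,0.167,0.71,0,0,-0.3555,0],
    [-0.04,0.167,0.71,0,0,-0.3555,0],
    [-0.04,0.167,0.71,0,0,-0.3555,0],
    [-0.04,0.167,0.71,0,0,-0.3555,0],
    [-0.04,0.167,0.71,0,0,-0.3555,0],
    [-0.04,0.167,0.71,0,0,-0.3555,0],
  ],
)

```text
time: 4.4
tcp_pos: [559.5, -117.5, 121.3]
eef_rot: [[-0.888, -0.459, -0.0], [-0.459, 0.888, -0.0], [0.0, 0.0, -1.0]]
force: [-0.2, -1.1, 0.4]
grip_width: 85.5
gripper_force: 0.0
```

```bash
python3 - <<'E'
from h import *
rows((559.4,-118.4,47,207.3))
c=ctrl.capture("wrist"); cv2.imwrite("pics/w2.png",c["img"])
E
```

```text
t 4.40 at [ 559.5 -117.5  121.3] yaw -152.68 grip 85.5 F0 j [-0.21  0.41 -0.22  0.94 -0.   -0.68]
[0.0021, -0.0028, 0.297] turn z 0.0001
```

View pics/w2.png

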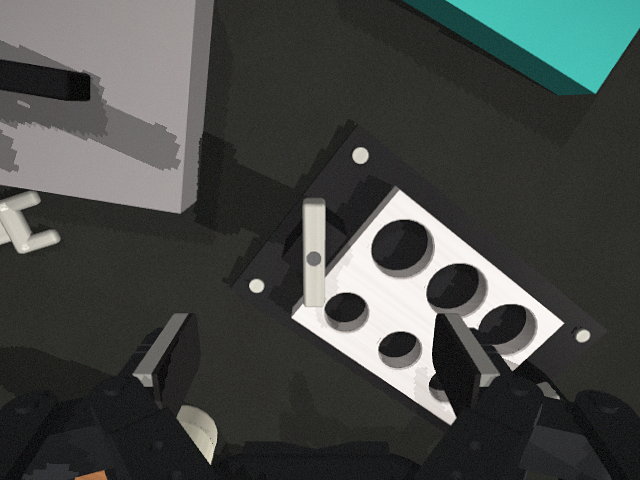

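```bash
python3 - <<'E'
from h import *
c=ctrl.capture("scene");d=ctrl.capture("side")
print(onz(c,[(204,272)],0),onz(d,[(273,216)],0))
for z in(120,140,160,180): print(z,onz(c,[(196,226)],z),onz(d,[(270,179)],z))
print(onz(c,[(363,361)],0))
E
```

```text
[[ 7.61234653e+02 -1.27530281e+02  1.13686838e-13]] [[ 753.51407251 -124.17864102    0.        ]]
120 [[ 743.90510707 -161.75880432  120.        ]] [[ 776.73574796 -162.49384014  120.        ]]
140 [[ 753.65261089 -137.8303513   140.        ]] [[ 762.5406447  -137.49276471  140.        ]]
160 [[ 763.40011471 -113.90189827  160.        ]] [[ 748.34554144 -112.49168928  160.        ]]
180 [[773.14761854 -89.97344524 180.        ]] [[734.15043817 -87.49061385 180.        ]]
[[634.53323351 323.57372414   0.        ]]
```

move_arm(
  targets=[
    [0.002,-0.003,0.15,0,0,0,0],
    [0.002,-0.003,0.26,0,0,0,0],
    [0.002,-0.003,0.297,0,0,0,0],
    [0.002,-0.003,0.297,0,0,0,0],
  ],
)

```text
time: 5.05
tcp_pos: [559.2, -118.3, 46.8]
eef_rot: [[-0.887, -0.461, -0.001], [-0.461, 0.887, 0.0], [0.001, 0.001, -1.0]]
force: [0.1, -0.4, 0.2]
grip_width: 85.5
gripper_force: 0.0
```

Bottle is 200 mm away, so it is clear. Close on the bar at a modest force, then turn it back to 0, 37.7° clockwise from above (+0.105 turn about tool z), with a slight overshoot.

move_arm(
  targets=[
    [0,0,0,0,0,0,1],
    [0,0,0,0,0,0,1],
    [0,0,0,0,0,0,1],
    [0,0,0,0,0,0,1],
    [0,0,0,0,0,0,1],
    [0,0,0,0,0,0,1],
    [0,0,0,0,0,0,1],
    [0,0,0,0,0,0,1],
  ],
  force=40,
)

```text
time: 6.05
tcp_pos: [559.9, -118.8, 47.6]
eef_rot: [[-0.887, -0.462, 0.001], [-0.462, 0.887, -0.001], [-0.0, -0.001, -1.0]]
force: [-1.0, -2.3, 4.5]
grip_width: 10.8
gripper_force: 44.4
```

move_arm(
  targets=[
    [0,0,0,0,0,0.02,1],
    [0,0,0,0,0,0.04,1],
    [0,0,0,0,0,0.06,1],
    [0,0,0,0,0,0.08,1],
    [0,0,0,0,0,0.1,1],
    [0,0,0,0,0,0.108,1],
    [0,0,0,0,0,0.108,1],
  ],
)

```text
time: 6.92
tcp_pos: [560.0, -119.6, 47.6]
eef_rot: [[-0.98, 0.197, 0.001], [0.197, 0.98, -0.003], [-0.002, -0.002, -1.0]]
force: [-0.5, -4.7, 6.1]
grip_width: 10.7
gripper_force: 44.5
```

move_arm(
  targets=[
    [0,0,0,0,0,0,0],
    [0,0,0,0,0,0,0],
    [0,0,0,0,0,0,0],
    [0,0,-0.2,0,0,0,0],
    [0,0,-0.4,0,0,0,0],
    [0,0.3,-0.4,0,0,0,0],
    [0,0.6,-0.4,0,0,0,0],
    [0,0.78,-0.4,0,0,0,0],
    [0,0.78,-0.4,0,0,0,0],
    [0,0.78,-0.4,0,0,0,0],
  ],
)

```text
time: 8.18
tcp_pos: [597.5, 73.3, 146.6]
eef_rot: [[-0.981, 0.196, -0.001], [0.196, 0.981, -0.001], [0.001, -0.001, -1.0]]
force: [-0.5, 0.2, 0.3]
grip_width: 85.6
gripper_force: 0.0
```

```bash
python3 - <<'E'
from h import *
c=ctrl.capture("wrist"); cv2.imwrite("pics/w3.png",c["img"]); im=c["img"]
import pickle; pickle.dump(c,open("w3.pkl","wb"))
print(proj(c,[(594.9,73.6,60)]))
rows((594.9,73.6,46.5,None))
E
```

```text
[[315.71287493 240.61823781]]
t 8.22 at [597.4  72.3 146.7] yaw 168.62 grip 85.4 F0 j [ 0.12  0.44 -0.1   1.04 -0.    0.32]
[0.0107, 0.0032, 0.4008] turn z 0.0000
```

View pics/w3.png

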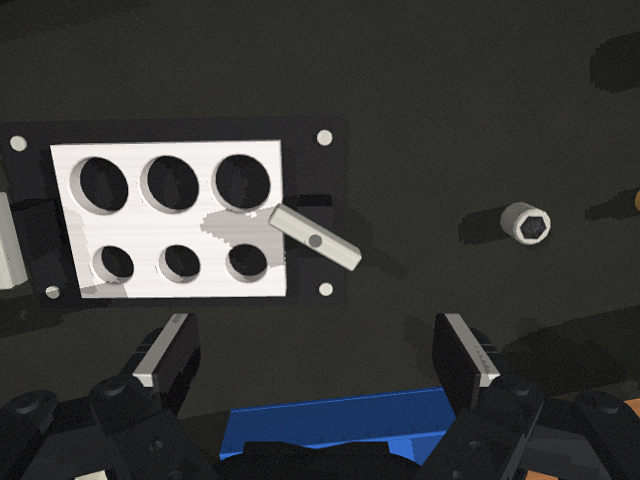

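The left pivot is at (315,241), matching the prediction to within a pixel. The bar runs from (275,211) to (358,265). The small socket is at (526,224).

```bash
python3 - <<'E'
from h import *
import pickle; c=pickle.load(open("w3.pkl","rb")); im=c["img"]
X=onz(c,[(273,213),(360,263),(277,206),(356,270)],60); a=(X[0]+X[2]-X[1]-X[3])[:2]
an=np.degrees(np.arctan2(a[1],a[0])); print(an, (an+10.45)%180)
rows((594.9,73.6,46.5,an),(594.9,73.6,46.5,an+180))
# refine case
m=(im.min(2)>135).astype(np.uint8)*255; q=np.zeros_like(m); q[135:305,45:292]=m[135:305,45:292]
print(onz(c,[(18.5,143.5),(324.5,138),(326,289.5),(53,292.5)],8).mean(0))
E
```

```text
-137.0855642049571 53.364435795042894
t 8.22 at [597.4  72.3 146.7] yaw 168.62 grip 85.4 F0 j [ 0.12  0.44 -0.1   1.04 -0.    0.32]
[0.0107, 0.0032, 0.4008] turn z -0.1508
[0.0107, 0.0032, 0.4008] turn z 0.3492
[577.435843   -22.64841373   8.        ]
```

move_arm(
  targets=[
    [0.01,0.003,0.1,0,0,-0.151,0],
    [0.01,0.003,0.2,0,0,-0.151,0],
    [0.01,0.003,0.2,0,0,-0.151,0],
    [0.01,0.003,0.2,0,0,-0.151,0],
    [0.01,0.003,0.2,0,0,-0.151,0],
    [0.01,0.003,0.2,0,0,-0.151,0],
    [0.01,0.003,0.4,0,0,-0.151,0],
    [0.01,0.003,0.4,0,0,-0.151,0],
    [0.01,0.003,0.4,0,0,-0.151,1],
    [0.01,0.003,0.4,0,0,-0.151,1],
    [0.01,0.003,0.4,0,0,-0.151,1],
    [0.01,0.003,0.4,0,0,-0.151,1],
    [0.01,0.003,0.4,0,0,-0.151,1],
    [0.01,0.003,0.4,0,0,-0.151,1],
    [0.01,0.003,0.4,0,0,-0.151,1],
    [0.01,0.003,0.4,0,0,-0.151,1],
  ],
  force=40,
)

```text
time: 10.22
tcp_pos: [595.8, 74.8, 48.0]
eef_rot: [[-0.731, -0.682, 0.001], [-0.682, 0.731, 0.001], [-0.002, 0.0, -1.0]]
force: [-1.6, 2.2, 6.3]
grip_width: 10.8
gripper_force: 42.9
```

move_arm(
  targets=[
    [0,0,0,0,0,0.02,1],
    [0,0,0,0,0,0.04,1],
    [0,0,0,0,0,0.06,1],
    [0,0,0,0,0,0.08,1],
    [0,0,0,0,0,0.1,1],
    [0,0,0,0,0,0.12,1],
    [0,0,0,0,0,0.14,1],
    [0,0,0,0,0,0.153,1],
    [0,0,0,0,0,0.153,1],
  ],
)

```text
time: 11.35
tcp_pos: [596.4, 73.0, 48.0]
eef_rot: [[-0.978, 0.21, 0.002], [0.21, 0.978, -0.003], [-0.002, -0.002, -1.0]]
force: [0.3, -2.6, 5.7]
grip_width: 10.2
gripper_force: 43.3
```

```bash
python3 - <<'E'
from h import *
rows((560,200,280,None),(560,200,280,79.55))
E
```

```text
t 11.35 at [596.4  73.   48. ] yaw 167.90 grip 10.2 F43 j [ 0.12  0.51 -0.25  0.81 -0.    0.33]
[0.2489, 0.4663, -0.9279] turn z 0.0000
[0.2489, 0.4663, -0.9279] turn z 0.2454
```

move_arm(
  targets=[
    [0,0,0,0,0,0,0],
    [0,0,0,0,0,0,0],
    [0,0,0,0,0,0,0],
    [0,0,-0.25,0,0,0,0],
    [0,0,-0.5,0,0,0,0],
    [0.25,0.46,-0.93,0,0,0.245,0],
    [0.25,0.46,-0.93,0,0,0.245,0],
    [0.25,0.46,-0.93,0,0,0.245,0],
    [0.25,0.46,-0.93,0,0,0.245,0],
    [0.25,0.46,-0.93,0,0,0.245,0],
    [0.25,0.46,-0.93,0,0,0.245,0],
    [0.25,0.46,-0.93,0,0,0.245,0],
    [0.25,0.46,-0.93,0,0,0.245,0],
    [0.25,0.46,-0.93,0,0,0.245,0],
    [0.25,0.46,-0.93,0,0,0.245,0],
    [0.25,0.46,-0.93,0,0,0.245,0],
  ],
)

```text
time: 13.35
tcp_pos: [558.5, 199.7, 279.4]
eef_rot: [[0.178, 0.984, -0.0], [0.984, -0.178, -0.0], [-0.0, -0.0, -1.0]]
force: [0.7, 0.6, -0.6]
grip_width: 85.5
gripper_force: 0.0
```

```bash
python3 - <<'E'
from h import *
c=ctrl.capture("wrist"); cv2.imwrite("pics/w4.png",c["img"]); im=c["img"]
import pickle; pickle.dump(c,open("w4.pkl","wb"))
rows((520,300,100,79.55))
print(proj(c,[(625,221,26),(530,328,26),(450,316,26),(511,391,26)]).round())
E
```

```text
t 13.40 at [558.6 199.6 279.5] yaw 79.73 grip 85.4 F0 j [0.34 0.37 0.14 1.35 0.   2.09]
[0.3675, -0.2233, 0.7179] turn z 0.0005
[[379. 157.]
 [258.  57.]
 [176.  88.]
 [221. -16.]]
```

View pics/w4.png

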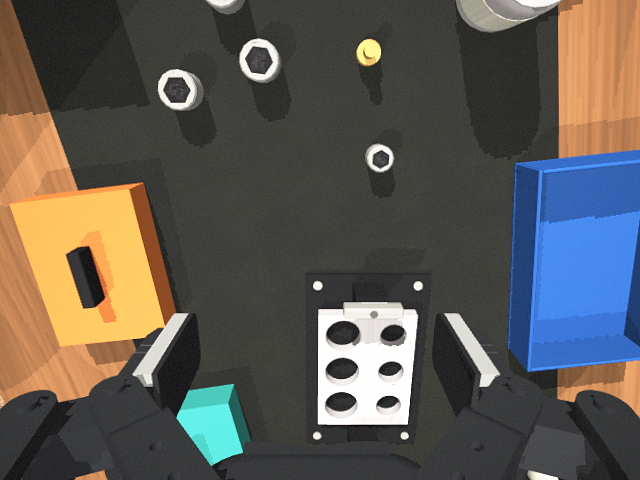

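Seen here: small socket (379,157), big sockets (260,60), (179,90) and one half cut off at (224,0). The brass fitting at (369,52) is a bystander. The left button is now at 0 and all six pockets are empty. I'll detect hexagons next for accurate centres.

```bash
cat >> h.py <<'E'
C=np.array([577.4,-22.5]); A=np.radians(-10.45)
def case(x,y): return C+np.array([[np.cos(A),-np.sin(A)],[np.sin(A),np.cos(A)]])@[x,y]
def hexs(c,thr=110):
    "centres of dark blobs enclosed by bright rings, unprojected at z 28 and 24, with ring size"
    im=c["img"].min(2); m=((im>thr)*255).astype(np.uint8)
    ks,h=cv2.findContours(m,cv2.RETR_CCOMP,cv2.CHAIN_APPROX_NONE); out=[]
    for i,k in enumerate(ks):
        if h[0,i,3]>=0 and cv2.contourArea(k)>25:
            X=onz(c,k.reshape(-1,2),28)[:,:2].astype(np.float32); (x,y),r=cv2.minEnclosingCircle(X)
            a=cv2.contourArea(X)
            if 5<r<16 and a>.6*np.pi*r*r:
                u=cv2.moments(k); p=(u["m10"]/u["m00"],u["m01"]/u["m00"])
                print("px",np.round(p,1),"r%.1f"%r,"z28",onz(c,[p],28)[0,:2].round(1),"z24",onz(c,[p],24)[0,:2].round(1))
E
python3 - <<'E'
from h import *
for n in("scene","side","wrist"): print(n); hexs(ctrl.capture(n))
rows((480,260,200,79.55))
for y in(48,0,-48): print(case(-27,y),case(30,y))
E
```

```text
scene
px [429.  343.3] r12.5 z28 [510.2 392.3] z24 [507.4 390.6]
px [400.  329.1] r11.9 z28 [529.5 327.1] z24 [526.8 325.2]
px [334.4 322.4] r8.3 z28 [628.4 222.9] z24 [626.1 220.4]
px [420.8 308.8] r12.4 z28 [450.  316.4] z24 [446.9 314.4]
px [285.  274.5] r12.4 z28 [623.   33.2] z24 [620.7  29.8]
px [276.9 262.9] r10.5 z28 [614.1 -12.6] z24 [611.7 -16.2]
side
px [264.9 360.8] r13.5 z28 [510.6 391.9] z24 [512.  389.8]
px [301.  344.4] r13.4 z28 [450.6 316.5] z24 [451.7 314.1]
px [270.1 336.8] r13.7 z28 [530.3 326.9] z24 [531.8 324.5]
px [256.8 295.2] r11.0 z28 [624.5 222.2] z24 [626.4 219.4]
wrist
px [387.  401.4] r13.8 z28 [596.8 -62. ] z24 [597.1 -65.4]
px [389.4 368.3] r14.1 z28 [605.2 -16.9] z24 [605.5 -19.9]
px [392.2 332.9] r14.3 z28 [613.8  28.2] z24 [614.2  25.7]
px [380.4 158.9] r9.1 z28 [625.6 219.1] z24 [626.1 218.5]
px [176.3  89.9] r13.3 z28 [450.2 314.6] z24 [449. 315.]
px [258.4  59.9] r13.0 z28 [529.8 325.7] z24 [529.4 326.2]
t 13.55 at [558.6 199.6 279.5] yaw 79.72 grip 85.6 F0 j [0.34 0.37 0.14 1.35 0.   2.09]
[0.1814, -0.3524, 0.3181] turn z 0.0005
[559.55394919  29.60104097] [615.60852232  19.26252892]
[550.84783378 -17.60281008] [606.90240691 -27.94132213]
[542.14171837 -64.80666114] [598.1962915  -75.14517319]
```

```bash
python3 - <<'E'
from h import *
rows((510.4,391.3,90,79.55),(510.4,391.3,14.5,79.55))
E
```

```text
t 13.55 at [558.6 199.6 279.5] yaw 79.72 grip 85.6 F0 j [0.34 0.37 0.14 1.35 0.   2.09]
[0.7199, -0.3265, 0.7581] turn z 0.0005
[0.7199, -0.3265, 1.0601] turn z 0.0005
```

move_arm(
  targets=[
    [0.72,-0.3265,0.3,0,0,0,0],
    [0.72,-0.3265,0.4,0,0,0,0],
    [0.72,-0.3265,0.5,0,0,0,0],
    [0.72,-0.3265,0.6,0,0,0,0],
    [0.72,-0.3265,0.758,0,0,0,0],
    [0.72,-0.3265,0.758,0,0,0,0],
    [0.72,-0.3265,0.758,0,0,0,0],
  ],
)

```text
time: 14.42
tcp_pos: [511.5, 391.6, 91.7]
eef_rot: [[0.179, 0.984, 0.002], [0.984, -0.179, 0.001], [0.001, 0.001, -1.0]]
force: [0.0, 0.4, 0.7]
grip_width: 85.4
gripper_force: 0.0
```

```bash
python3 - <<'E'
from h import *
hexs(ctrl.capture("wrist"))
rows((510.4,391.3,14.5,79.55))
E
```

```text
px [238.2 392. ] r12.7 z28 [450.2 314.9] z24 [448.7 311.9]
px [365.3 356.9] r12.8 z28 [529.9 325.8] z24 [530. 323.]
px [312.7 261.5] r12.7 z28 [510.3 390.6] z24 [510.  389.1]
t 14.47 at [512.2 391.9  92.6] yaw 79.66 grip 85.5 F0 j [ 0.65  0.54 -0.07  0.96 -0.    2.4 ]
[-0.0036, -0.0065, 0.3122] turn z 0.0003
```

move_arm(
  targets=[
    [-0.006,-0.0065,0.2,0,0,0,0],
    [-0.006,-0.0065,0.312,0,0,0,0],
    [-0.006,-0.0065,0.312,0,0,0,0],
    [-0.006,-0.0065,0.312,0,0,0,1],
    [-0.006,-0.0065,0.312,0,0,0,1],
    [-0.006,-0.0065,0.312,0,0,0,1],
    [-0.006,-0.0065,0.312,0,0,0,1],
    [-0.006,-0.0065,0.312,0,0,0,1],
    [-0.006,-0.0065,0.312,0,0,0,1],
    [-0.006,-0.0065,0.312,0,0,0,1],
  ],
  force=50,
)

```text
time: 15.72
tcp_pos: [509.8, 391.0, 14.1]
eef_rot: [[0.179, 0.984, 0.003], [0.984, -0.179, 0.002], [0.002, 0.002, -1.0]]
force: [-0.5, 0.3, 5.4]
grip_width: 34.0
gripper_force: 49.5
```

```bash
python3 - <<'E'
from h import *
x,y=case(-27,48)
rows((x,y,90,79.55))
E
```

```text
t 15.72 at [509.8 391.   14.1] yaw 79.70 grip 34.0 F50 j [ 0.65  0.61 -0.17  0.79 -0.    2.4 ]
[-1.3868, 0.4541, -0.3036] turn z 0.0004
```

move_arm(
  targets=[
    [0,0,-0.2,0,0,0,1],
    [0,0,-0.34,0,0,0,1],
    [-0.2,0.1,-0.34,0,0,0,1],
    [-0.4,0.2,-0.34,0,0,0,1],
    [-0.6,0.3,-0.34,0,0,0,1],
    [-0.8,0.4,-0.34,0,0,0,1],
    [-0.9,0.454,-0.34,0,0,0,1],
    [-0.9,0.454,-0.34,0,0,0,1],
  ],
)

```text
time: 16.73
tcp_pos: [580.6, 146.4, 97.4]
eef_rot: [[0.182, 0.983, 0.0], [0.983, -0.182, -0.0], [-0.0, 0.0, -1.0]]
force: [0.3, 1.6, -0.8]
grip_width: 33.5
gripper_force: 50.6
```

```bash
python3 - <<'E'
from h import *
x,y=case(-27,-48)
rows((x,y,90,79.55),(x,y,21,79.55))
E
```

```text
t 16.73 at [580.6 146.4  97.4] yaw 79.49 grip 33.5 F51 j [ 0.25  0.47 -0.19  0.92 -0.    2.  ]
[-0.8586, 0.0028, 0.0295] turn z -0.0002
[-0.8586, 0.0028, 0.3055] turn z -0.0002
```

move_arm(
  targets=[
    [-0.25,0.003,0,0,0,0,1],
    [-0.5,0.003,0,0,0,0,1],
    [-0.75,0.003,0,0,0,0,1],
    [-0.859,0.003,0,0,0,0,1],
    [-0.859,0.003,0.03,0,0,0,1],
    [-0.859,0.003,0.03,0,0,0,1],
    [-0.859,0.003,0.03,0,0,0,1],
  ],
)

```text
time: 17.6
tcp_pos: [542.6, -61.4, 89.4]
eef_rot: [[0.177, 0.984, -0.0], [0.984, -0.177, 0.0], [0.0, -0.0, -1.0]]
force: [0.1, -0.1, -1.6]
grip_width: 33.5
gripper_force: 50.6
```

```bash
python3 - <<'E'
from h import *
x,y=case(-27,-48)
rows((x,y,45,79.55),(x,y,20.5,79.55))
c=ctrl.capture("wrist"); cv2.imwrite("pics/w5.png",c["img"]); print(proj(c,[(x,y,20),(*case(-27,0),20),(*case(30,0),20),(*case(0,98),60)]))
E
```

```text
t 17.60 at [542.6 -61.4  89.4] yaw 79.83 grip 33.5 F51 j [-0.11  0.39 -0.33  0.84  0.    1.64]
[-0.0138, 0.0005, 0.1777] turn z 0.0008
[-0.0138, 0.0005, 0.2757] turn z 0.0008
[[314.93246961 261.50272659]
 [315.3220909  175.6413588 ]
 [424.32614303 176.27747659]
 [391.6070775  -77.90998254]]
```

View pics/w5.png

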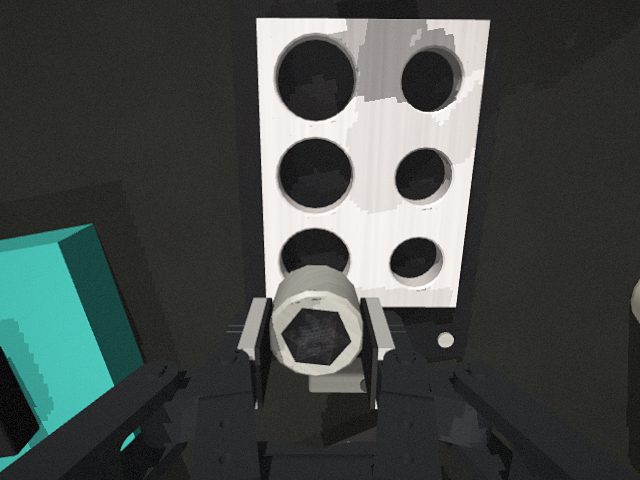

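The pockets lie where predicted, with the middle big one at (315,175). The socket is held upright with its hexagon at (315,335). Lowering it.

move_arm(
  targets=[
    [-0.0138,0.0005,0.12,0,0,0,1],
    [-0.0138,0.0005,0.2,0,0,0,1],
    [-0.0138,0.0005,0.225,0,0,0,1],
    [-0.0138,0.0005,0.25,0,0,0,1],
    [-0.0138,0.0005,0.265,0,0,0,1],
    [-0.0138,0.0005,0.272,0,0,0,1],
    [-0.0138,0.0005,0.272,0,0,0,1],
  ],
)

```text
time: 18.52
tcp_pos: [542.1, -66.4, 21.8]
eef_rot: [[0.179, 0.984, 0.0], [0.984, -0.179, -0.0], [0.0, 0.0, -1.0]]
force: [0.2, -0.2, -1.3]
grip_width: 33.3
gripper_force: 50.6
```

move_arm(
  targets=[
    [0,0,0.004,0,0,0,0.4],
    [0,0,0.004,0,0,0,0.4],
    [0,0,0.004,0,0,0,0.4],
    [0,0,-0.15,0,0,0,0.3],
    [0,0,-0.3,0,0,0,0],
    [0.35,0,-0.3,0,0,0,0],
    [0.7,0,-0.3,0,0,0,0],
    [0.8,0,-0.3,0,0,0,0],
    [0.9,0,-0.4,0,0,0,0],
    [0.9,0,-0.5,0,0,0,0],
    [0.9,0,-0.5,0,0,0,0],
  ],
)

```text
time: 19.9
tcp_pos: [583.7, 156.1, 148.6]
eef_rot: [[0.178, 0.984, 0.004], [0.984, -0.178, 0.001], [0.002, 0.004, -1.0]]
force: [-0.1, -0.9, -0.2]
grip_width: 85.4
gripper_force: 0.0
```

```bash
python3 - <<'E'
from h import *
for n in ("scene","side"): print(n);hexs(ctrl.capture(n))
print("wrist");hexs(ctrl.capture("wrist"))
rows((450.2,314.9,90,79.55))
E
```

```text
scene
px [400.  329.1] r11.9 z28 [529.5 327.1] z24 [526.8 325.2]
px [334.4 322.4] r8.3 z28 [628.4 222.9] z24 [626.1 220.4]
px [420.9 308.8] r12.7 z28 [449.9 316.6] z24 [446.8 314.6]
px [285.  274.5] r12.4 z28 [623.   33.2] z24 [620.7  29.8]
px [276.8 263. ] r11.4 z28 [614.4 -12.7] z24 [612.1 -16.3]
px [287.1 238.8] r14.8 z28 [538.4 -71.1] z24 [535.7 -75. ]
side
px [301.  344.4] r13.4 z28 [450.6 316.5] z24 [451.7 314.1]
px [270.1 336.8] r13.7 z28 [530.3 326.9] z24 [531.8 324.5]
px [256.8 295.2] r11.0 z28 [624.5 222.2] z24 [626.4 219.4]
px [324.4 236. ] r15.7 z28 [546.  -72.4] z24 [547.6 -76.5]
wrist
px [386.  376.5] r13.6 z28 [614.2  30.8] z24 [614.5  27.7]
px [366.2 120.4] r9.2 z28 [625.8 218.7] z24 [626.2 218.5]
t 20.05 at [581.4 154.4 145.7] yaw 79.67 grip 85.4 F0 j [ 0.26  0.44 -0.1   1.04 -0.    2.01]
[0.5374, -0.6316, 0.2226] turn z 0.0003
```

move_arm(
  targets=[
    [0.537,-0.6316,0.05,0,0,0,0],
    [0.537,-0.6316,0.1,0,0,0,0],
    [0.537,-0.6316,0.22,0,0,0,0],
    [0.537,-0.6316,0.22,0,0,0,0],
    [0.537,-0.6316,0.22,0,0,0,0],
    [0.537,-0.6316,0.22,0,0,0,0],
  ],
)

```text
time: 20.8
tcp_pos: [451.2, 314.4, 91.3]
eef_rot: [[0.18, 0.984, -0.0], [0.984, -0.18, -0.001], [-0.001, 0.0, -1.0]]
force: [0.5, 0.5, 1.1]
grip_width: 85.3
gripper_force: 0.0
```

```bash
python3 - <<'E'
from h import *
hexs(ctrl.capture("wrist"))
rows((450.3,314.9,14.5,79.55))
E
```

```text
px [312.8 259. ] r12.7 z28 [450.2 314.9] z24 [449.9 313.4]
px [458.6 214.2] r12.8 z28 [529.8 325.8] z24 [531.  324.5]
t 20.85 at [451.7 314.4  91.7] yaw 79.61 grip 85.1 F0 j [ 0.61  0.4  -0.32  0.85 -0.    2.36]
[0.0008, -0.0058, 0.3088] turn z 0.0002
```

move_arm(
  targets=[
    [0.001,-0.005,0.2,0,0,0,0],
    [0.001,-0.005,0.308,0,0,0,0],
    [0.001,-0.005,0.308,0,0,0,0],
    [0.001,-0.005,0.308,0,0,0,1],
    [0.001,-0.005,0.308,0,0,0,1],
    [0.001,-0.005,0.308,0,0,0,1],
    [0.001,-0.005,0.308,0,0,0,1],
    [0.001,-0.005,0.308,0,0,0,1],
    [0.001,-0.005,0.308,0,0,0,1],
    [0.001,-0.005,0.308,0,0,0,1],
    [0.001,-0.005,0.1,0,0,0,1],
    [0.001,-0.005,-0.04,0,0,0,1],
    [-0.2,0.1,-0.04,0,0,0,1],
    [-0.4,0.25,-0.04,0,0,0,1],
    [-0.6,0.4,-0.04,0,0,0,1],
    [-0.8,0.5,-0.04,0,0,0,1],
    [-0.8,0.6,-0.04,0,0,0,1],
    [-0.8,0.6,-0.04,0,0,0,1],
  ],
  force=50,
)

```text
time: 23.1
tcp_pos: [564.6, 90.8, 102.0]
eef_rot: [[0.181, 0.984, 0.002], [0.984, -0.181, 0.0], [0.001, 0.002, -1.0]]
force: [0.0, -0.1, -1.2]
grip_width: 33.3
gripper_force: 50.7
```

```bash
python3 - <<'E'
from h import *
x,y=case(-27,0)
rows((x,y,80,79.55),(x,y,21,79.55))
E
```

```text
t 23.10 at [564.6  90.8 102. ] yaw 79.58 grip 33.3 F51 j [ 0.16  0.42 -0.25  0.9   0.    1.91]
[-0.4365, 0.0243, 0.0882] turn z 0.0001
[-0.4365, 0.0243, 0.3242] turn z 0.0001
```

move_arm(
  targets=[
    [-0.2,0.024,0,0,0,0,1],
    [-0.4365,0.024,0,0,0,0,1],
    [-0.4365,0.024,0.1,0,0,0,1],
    [-0.4365,0.024,0.17,0,0,0,1],
    [-0.4365,0.024,0.17,0,0,0,1],
    [-0.4365,0.024,0.17,0,0,0,1],
  ],
)

```text
time: 23.85
tcp_pos: [549.0, -16.0, 59.7]
eef_rot: [[0.178, 0.984, 0.0], [0.984, -0.178, 0.0], [0.0, 0.0, -1.0]]
force: [0.5, -0.5, -0.7]
grip_width: 33.8
gripper_force: 50.7
```

```bash
python3 - <<'E'
from h import *
x,y=case(-27,0)
rows((x,y,21,79.55))
E
```

```text
t 23.85 at [549.  -16.   59.7] yaw 79.77 grip 33.8 F51 j [-0.03  0.43 -0.37  0.78  0.    1.72]
[-0.005, 0.0084, 0.1548] turn z 0.0006
```

move_arm(
  targets=[
    [-0.003,0.005,0.05,0,0,0,1],
    [-0.003,0.005,0.1,0,0,0,1],
    [-0.003,0.005,0.13,0,0,0,1],
    [-0.003,0.005,0.15,0,0,0,1],
    [-0.003,0.005,0.154,0,0,0,1],
    [-0.003,0.005,0.154,0,0,0,1],
  ],
)

```text
time: 24.6
tcp_pos: [549.3, -17.7, 22.2]
eef_rot: [[0.179, 0.984, -0.001], [0.984, -0.179, 0.0], [-0.0, -0.001, -1.0]]
force: [-5.7, -0.2, 13.1]
grip_width: 33.8
gripper_force: 52.2
```

move_arm(
  targets=[
    [0.0,-0.004,0,0,0,0,0.4],
    [0.0,-0.004,0,0,0,0,0.4],
    [0,-0.004,0.0,0,0,0,0.4],
    [0,0,-0.15,0,0,0,0.3],
    [0,0,-0.3,0,0,0,0],
    [0.3,0,-0.4,0,0,0,0],
    [0.3,0,-0.6,0,0,0,0],
    [0.3,0,-0.6,0,0,0,0],
    [0.3,0,-0.6,0,0,0,0],
  ],
)

```text
time: 25.72
tcp_pos: [563.3, 56.1, 170.2]
eef_rot: [[0.179, 0.984, -0.0], [0.984, -0.179, -0.0], [-0.0, -0.0, -1.0]]
force: [0.4, -0.2, -0.8]
grip_width: 85.1
gripper_force: 0.0
```

```bash
python3 - <<'E'
from h import *
rows((529.9,325.8,90,79.55))
c=ctrl.capture("wrist"); im=c["img"]; print(proj(c,[(*case(-27,0),34),(*case(-27,-48),34)]))
cv2.imwrite("pics/w6.png",im)
hexs(c)
E
```

```text
t 25.73 at [563.3  56.1 170.2] yaw 79.71 grip 85.1 F0 j [ 0.1   0.36 -0.15  1.06 -0.    1.85]
[1.0378, -0.3242, 0.3206] turn z 0.0005
[[316.19519481 316.40436648]
 [316.00980131 369.37855519]]
px [317.3 371.5] r13.3 z28 [542.1 -71.3] z24 [541.6 -74.2]
px [382.4 354.5] r14.2 z28 [597.  -64.7] z24 [597.3 -67.5]
px [315.4 318.8] r13.1 z28 [549.2 -22.9] z24 [548.8 -25.1]
px [385.8 303.9] r14.6 z28 [605.4 -19.8] z24 [605.8 -22. ]
px [389.8 251. ] r14.9 z28 [613.8  23. ] z24 [614.3  21.5]
```

View pics/w6.png

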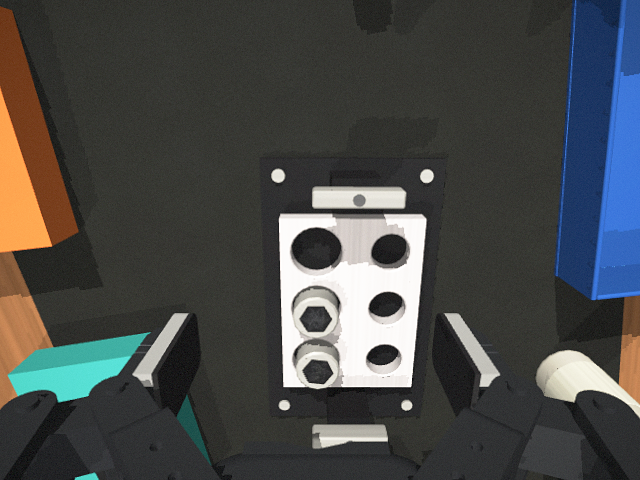

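Two big sockets sit upright in their pockets at (315,319) and (317,371), with equal offsets from prediction. Next, the third big socket.

move_arm(
  targets=[
    [0.25,-0.1,0,0,0,0,0],
    [0.5,-0.2,0,0,0,0,0],
    [0.75,-0.3,0.1,0,0,0,0],
    [1.0,-0.324,0.2,0,0,0,0],
    [1.0,-0.324,0.32,0,0,0,0],
    [1.0,-0.324,0.32,0,0,0,0],
    [1.0,-0.324,0.32,0,0,0,0],
  ],
)

```text
time: 26.65
tcp_pos: [528.1, 315.0, 90.0]
eef_rot: [[0.18, 0.984, -0.002], [0.984, -0.18, -0.002], [-0.002, -0.001, -1.0]]
force: [-0.3, -0.3, 0.5]
grip_width: 85.4
gripper_force: 0.0
```

```bash
python3 - <<'E'
from h import *
hexs(ctrl.capture("wrist"))
rows((529.9,325.8,14.5,79.55))
E
```

```text
px [314.5 241. ] r12.7 z28 [529.9 325.8] z24 [529.7 324.5]
t 26.70 at [528.9 315.2  91. ] yaw 79.61 grip 85.6 F0 j [ 0.54  0.5  -0.15  0.92 -0.    2.29]
[0.0423, -0.0036, 0.3061] turn z 0.0002
```

move_arm(
  targets=[
    [0.042,-0.002,0.2,0,0,0,0],
    [0.042,-0.002,0.305,0,0,0,0],
    [0.042,-0.002,0.305,0,0,0,0],
    [0.042,-0.002,0.305,0,0,0,1],
    [0.042,-0.002,0.305,0,0,0,1],
    [0.042,-0.002,0.305,0,0,0,1],
    [0.042,-0.002,0.305,0,0,0,1],
    [0.042,-0.002,0.305,0,0,0,1],
    [0.042,-0.002,0.305,0,0,0,1],
    [0.042,-0.002,0.305,0,0,0,1],
    [0.042,-0.002,0.1,0,0,0,1],
    [0.042,-0.002,-0.04,0,0,0,1],
    [-0.2,0.1,-0.04,0,0,0,1],
    [-0.4,0.2,-0.04,0,0,0,1],
    [-0.6,0.3,-0.04,0,0,0,1],
    [-0.8,0.33,-0.04,0,0,0,1],
    [-0.8,0.33,-0.04,0,0,0,1],
    [-0.8,0.33,-0.04,0,0,0,1],
  ],
  force=50,
)

```text
time: 28.95
tcp_pos: [574.0, 105.3, 100.9]
eef_rot: [[0.179, 0.984, 0.0], [0.984, -0.179, 0.001], [0.001, 0.0, -1.0]]
force: [0.6, 0.5, -0.6]
grip_width: 33.8
gripper_force: 50.6
```

```bash
python3 - <<'E'
from h import *
x,y=case(-27,48)
rows((x,y,60,79.55),(x,y,21,79.55))
E
```

```text
t 28.95 at [574.  105.3 100.9] yaw 79.68 grip 33.8 F51 j [ 0.18  0.44 -0.22  0.91  0.    1.93]
[-0.3082, -0.0028, 0.1634] turn z 0.0004
[-0.3082, -0.0028, 0.3194] turn z 0.0004
```

move_arm(
  targets=[
    [-0.2,-0.003,0,0,0,0,1],
    [-0.308,-0.003,0.05,0,0,0,1],
    [-0.308,-0.003,0.163,0,0,0,1],
    [-0.308,-0.003,0.163,0,0,0,1],
    [-0.308,-0.003,0.163,0,0,0,1],
  ],
)

```text
time: 29.58
tcp_pos: [560.0, 30.6, 60.4]
eef_rot: [[0.177, 0.984, 0.001], [0.984, -0.177, 0.0], [0.0, 0.001, -1.0]]
force: [1.1, 0.6, -0.8]
grip_width: 33.7
gripper_force: 50.6
```

```bash
python3 - <<'E'
from h import *
x,y=case(-27,48)
rows((x,y,21,79.55))
E
```

```text
t 29.57 at [560.   30.6  60.4] yaw 79.81 grip 33.7 F51 j [ 0.05  0.44 -0.34  0.79  0.    1.8 ]
[-0.0044, -0.0009, 0.1578] turn z 0.0007
```

move_arm(
  targets=[
    [-0.003,-0.001,0.05,0,0,0,1],
    [-0.003,-0.001,0.1,0,0,0,1],
    [-0.003,-0.001,0.13,0,0,0,1],
    [-0.003,-0.001,0.15,0,0,0,1],
    [-0.003,-0.001,0.156,0,0,0,1],
    [-0.003,-0.001,0.156,0,0,0,1],
  ],
)

```text
time: 30.32
tcp_pos: [558.6, 28.8, 22.2]
eef_rot: [[0.179, 0.984, -0.0], [0.984, -0.179, 0.0], [0.0, -0.0, -1.0]]
force: [-5.4, 1.3, 11.1]
grip_width: 33.5
gripper_force: 51.8
```

move_arm(
  targets=[
    [0,0,0,0,0,0,0.4],
    [0,0,0,0,0,0,0.4],
    [0,0,0.0,0,0,0,0.4],
    [0,0,-0.15,0,0,0,0.3],
    [0,0,-0.3,0,0,0,0],
    [0.3,0.05,-0.4,0,0,0,0],
    [0.5,0.1,-0.5,0,0,0,0],
    [0.5,0.1,-0.5,0,0,0,0],
    [0.5,0.1,-0.5,0,0,0,0],
  ],
)

```text
time: 31.45
tcp_pos: [606.0, 147.7, 145.5]
eef_rot: [[0.177, 0.984, -0.0], [0.984, -0.177, -0.0], [-0.0, 0.0, -1.0]]
force: [-0.8, -0.1, -1.0]
grip_width: 85.4
gripper_force: 0.0
```

```bash
python3 - <<'E'
from h import *
c=ctrl.capture("wrist"); print(proj(c,[(*case(-27,y),34) for y in(48,0,-48)]))
hexs(c)
rows((626,218.6,90,79.55))
E
```

```text
[[281.97710077 391.4022735 ]
 [283.378971   441.81692307]
 [284.66876504 487.41973936]]
px [352.9 422.2] r12.8 z28 [607.4 -13.8] z24 [607.2 -17.5]
px [282.2 394.4] r13.3 z28 [557.7  22.2] z24 [556.8  19.1]
px [354.9 374.3] r13.7 z28 [615.6  30.5] z24 [615.5  27.5]
px [326.6 116. ] r9.0 z28 [626.1 218.6] z24 [626.2 218.5]
t 31.50 at [605.1 146.6 144.9] yaw 79.71 grip 85.2 F0 j [ 0.24  0.47 -0.04  1.06 -0.    1.99]
[0.2983, 0.0309, 0.2196] turn z 0.0004
```

move_arm(
  targets=[
    [0.2,0.031,0.1,0,0,0,0],
    [0.298,0.031,0.22,0,0,0,0],
    [0.298,0.031,0.22,0,0,0,0],
    [0.298,0.031,0.22,0,0,0,0],
  ],
)

```text
time: 32.0
tcp_pos: [626.1, 217.2, 90.5]
eef_rot: [[0.18, 0.984, -0.002], [0.984, -0.18, -0.001], [-0.002, -0.002, -1.0]]
force: [-0.1, -0.4, -0.0]
grip_width: 85.0
gripper_force: 0.0
```

```bash
python3 - <<'E'
from h import *
hexs(ctrl.capture("wrist"))
rows((626.1,218.5,14.5,79.55))
E
```

```text
px [314.5 255.3] r8.9 z28 [626.5 219.9] z24 [626.2 218.4]
t 32.05 at [626.8 217.4  91.3] yaw 79.60 grip 85.2 F0 j [ 0.33  0.57 -0.01  0.99 -0.    2.09]
[0.0039, -0.0036, 0.3074] turn z 0.0001
```

move_arm(
  targets=[
    [0.004,-0.003,0.2,0,0,0,0],
    [0.004,-0.003,0.307,0,0,0,0],
    [0.004,-0.003,0.307,0,0,0,0],
    [0.004,-0.003,0.307,0,0,0,1],
    [0.004,-0.003,0.307,0,0,0,1],
    [0.004,-0.003,0.307,0,0,0,1],
    [0.004,-0.003,0.307,0,0,0,1],
    [0.004,-0.003,0.307,0,0,0,1],
    [0.004,-0.003,0.307,0,0,0,1],
    [0.004,-0.003,0.307,0,0,0,1],
    [0.004,-0.003,0.307,0,0,0,1],
    [0.004,-0.003,0.1,0,0,0,1],
    [0.004,-0.003,-0.06,0,0,0,1],
    [-0.2,-0.003,-0.06,0,0,0,1],
    [-0.4,-0.003,-0.06,0,0,0,1],
    [-0.6,-0.02,-0.06,0,0,0,1],
    [-0.75,-0.02,-0.06,0,0,0,1],
    [-0.75,-0.02,-0.06,0,0,0,1],
    [-0.75,-0.02,-0.06,0,0,0,1],
  ],
  force=50,
)

```text
time: 34.42
tcp_pos: [588.7, 35.9, 106.0]
eef_rot: [[0.179, 0.984, 0.0], [0.984, -0.179, 0.001], [0.001, 0.0, -1.0]]
force: [0.1, 0.3, 0.4]
grip_width: 23.0
gripper_force: 49.4
```

```bash
python3 - <<'E'
from h import *
x,y=case(30,48)
rows((x,y,60,79.55),(x,y,21,79.55))
c=ctrl.capture("wrist"); cv2.imwrite("pics/w7.png",c["img"])
print(proj(c,[(x,y,20)]))
E
```

```text
t 34.42 at [588.7  35.9 106. ] yaw 79.69 grip 23.0 F49 j [ 0.06  0.45 -0.2   0.93  0.    1.81]
[-0.0461, 0.1177, 0.1838] turn z 0.0004
[-0.0461, 0.1177, 0.3398] turn z 0.0004
[[363.43894346 264.066742  ]]
```

View pics/w7.png

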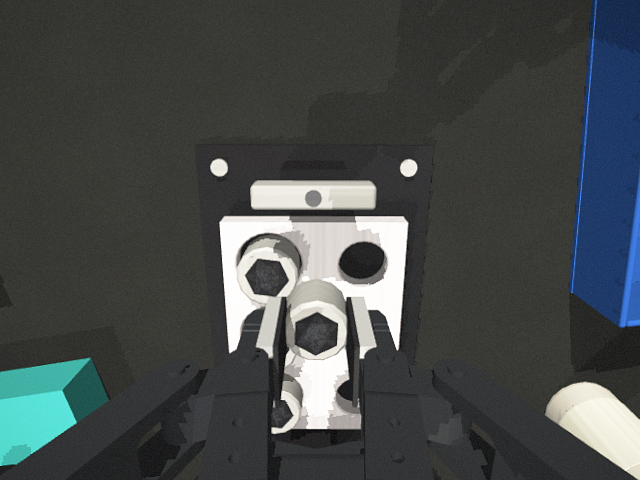

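The small socket is held upright at (316,333). The target pocket appears at (363,263), as predicted, and the big socket at (267,272) is seated. Moving over and lowering.

move_arm(
  targets=[
    [-0.046,0.117,0.02,0,0,0,1],
    [-0.046,0.117,0.1,0,0,0,1],
    [-0.046,0.117,0.183,0,0,0,1],
    [-0.046,0.117,0.183,0,0,0,1],
    [-0.046,0.117,0.183,0,0,0,1],
  ],
)

```text
time: 35.1
tcp_pos: [615.8, 19.9, 60.6]
eef_rot: [[0.178, 0.984, 0.001], [0.984, -0.178, 0.0], [0.0, 0.001, -1.0]]
force: [0.3, 0.1, -0.9]
grip_width: 22.8
gripper_force: 49.4
```

```bash
python3 - <<'E'
from h import *
x,y=case(30,48)
rows((x,y,21,79.55))
E
```

```text
t 35.10 at [615.8  19.9  60.6] yaw 79.77 grip 22.8 F49 j [ 0.03  0.53 -0.19  0.86  0.    1.78]
[-0.0026, -0.0002, 0.1583] turn z 0.0006
```

move_arm(
  targets=[
    [-0.002,0,0.05,0,0,0,1],
    [-0.002,0,0.1,0,0,0,1],
    [-0.002,0,0.13,0,0,0,1],
    [-0.002,0,0.15,0,0,0,1],
    [-0.002,0,0.155,0,0,0,1],
    [-0.002,0,0.155,0,0,0,1],
  ],
)

```text
time: 35.85
tcp_pos: [614.9, 18.8, 21.6]
eef_rot: [[0.179, 0.984, -0.0], [0.984, -0.179, 0.001], [0.001, -0.0, -1.0]]
force: [-1.5, 1.6, 2.9]
grip_width: 23.1
gripper_force: 49.8
```

move_arm(
  targets=[
    [0,0,0,0,0,0,0.58],
    [0,0,0,0,0,0,0.58],
    [0,0,0.0,0,0,0,0.58],
    [0,0,-0.08,0,0,0,0.58],
    [0,0,-0.3,0,0,0,0.58],
    [0.1,0.1,-0.5,0,0,0,0],
    [0.1,0.1,-0.7,0,0,0,0],
    [0.1,0.1,-0.7,0,0,0,0],
    [0.1,0.1,-0.7,0,0,0,0],
  ],
)

```text
time: 36.98
tcp_pos: [643.9, 38.5, 195.9]
eef_rot: [[0.179, 0.984, -0.0], [0.984, -0.179, -0.0], [-0.0, -0.0, -1.0]]
force: [-0.7, -0.7, 0.1]
grip_width: 85.1
gripper_force: 0.0
```

```bash
python3 - <<'E'
from h import *
c=ctrl.capture("wrist"); print(proj(c,[(*case(-27,y),34) for y in(48,0,-48)]+[(*case(30,48),30)]))
hexs(c)
a=cv2.resize(c["img"][200:460,180:440],(600,600),interpolation=cv2.INTER_CUBIC)
cv2.imwrite("pics/w8.png",a)
print("scene");hexs(ctrl.capture("scene"));print("side");hexs(ctrl.capture("side"))
E
```

```text
[[212.26371602 242.99360489]
 [216.71161868 297.93159036]
 [220.84410919 348.12936372]
 [284.65373327 241.58605913]]
px [222.6 347.9] r13.2 z28 [541.4 -68.4] z24 [539.9 -70.8]
px [288.  335.5] r14.0 z28 [600.7 -66.3] z24 [599.9 -68.7]
px [216.1 300. ] r13.1 z28 [547.7 -22. ] z24 [546.3 -23.8]
px [286.9 287.4] r14.3 z28 [609.  -21.3] z24 [608.3 -23. ]
px [285.  244.6] r9.5 z28 [615.1  16. ] z24 [614.5  14.8]
px [212.6 246.3] r13.1 z28 [557.1  25.1] z24 [555.8  24. ]
scene
px [276.7 262.9] r11.4 z28 [614.5 -13. ] z24 [612.1 -16.6]
px [304.5 260.4] r12.0 z28 [554.5  23.6] z24 [551.9  20.2]
px [296.  249.3] r12.3 z28 [545.5 -23. ] z24 [542.9 -26.6]
px [287.2 239.4] r11.7 z28 [539.4 -69.1] z24 [536.7 -72.9]
side
px [307.5 254.1] r14.1 z28 [562.2  22.4] z24 [563.8  18.7]
px [316.3 245.2] r14.7 z28 [553.  -23.8] z24 [554.6 -27.7]
px [323.9 236.4] r13.8 z28 [546.8 -69.8] z24 [548.4 -73.8]
```

View pics/w8.png

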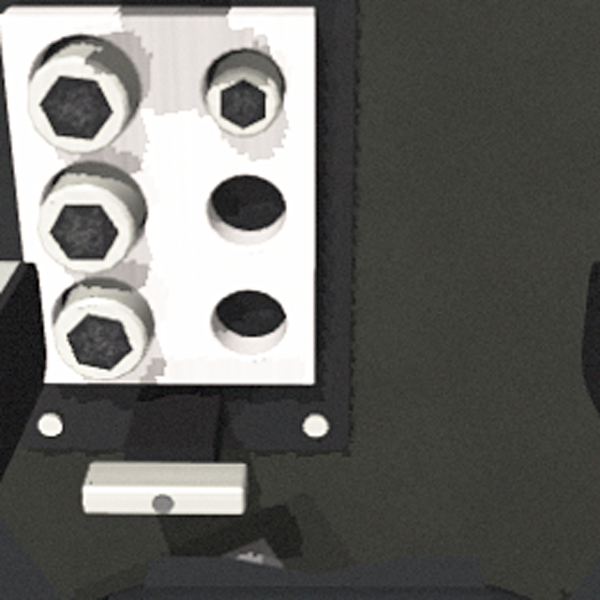

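All four sockets are upright and seated; triangulated tops are about 34–35 mm. Pockets fill as expected. Now to the cover.

```bash
python3 - <<'E'
from h import *
rows((594,-125,220,107.7),(540,-270,200,107.7))
E
```

```text
t 37.12 at [642.9  38.4 194.4] yaw 79.69 grip 85.6 F0 j [ 0.06  0.48  0.11  1.2  -0.    1.81]
[-0.6781, -0.0753, -0.1025] turn z -0.0778
[-1.2873, -0.184, -0.0225] turn z -0.0778
```

move_arm(
  targets=[
    [-0.65,-0.09,-0.02,0,0,-0.039,0],
    [-0.65,-0.09,-0.02,0,0,-0.078,0],
    [-0.65,-0.09,-0.02,0,0,-0.078,0],
    [-0.65,-0.09,-0.02,0,0,-0.078,0],
  ],
)

```text
time: 37.62
tcp_pos: [591.0, -119.9, 200.1]
eef_rot: [[-0.301, 0.954, -0.003], [0.954, 0.301, 0.0], [0.001, -0.003, -1.0]]
force: [0.4, 0.3, 0.8]
grip_width: 85.5
gripper_force: 0.0
```

```bash
python3 - <<'E'
from h import *
rows((544,-287,180,107.7))
E
```

```text
t 37.62 at [ 591.  -119.9  200.1] yaw 107.51 grip 85.5 F0 j [-0.2   0.41  0.    1.17 -0.    1.07]
[-0.5807, -0.3805, 0.0805] turn z -0.0005
```

move_arm(
  targets=[
    [-0.58,-0.38,0.08,0,0,0,0],
    [-0.58,-0.38,0.08,0,0,0,0],
    [-0.58,-0.38,0.08,0,0,0,0],
    [-0.58,-0.38,0.08,0,0,0,0],
    [-0.58,-0.38,0.08,0,0,0,0],
  ],
)

```text
time: 38.25
tcp_pos: [546.8, -283.3, 180.4]
eef_rot: [[-0.305, 0.952, -0.001], [0.952, 0.305, 0.002], [0.002, -0.001, -1.0]]
force: [-0.5, 1.0, 0.7]
grip_width: 85.6
gripper_force: 0.0
```

```bash
python3 - <<'E'
from h import *
c=ctrl.capture("wrist"); cv2.imwrite("pics/w9.png",c["img"])
import pickle; pickle.dump(c,open("w9.pkl","wb"))
print(proj(c,[(544,-287,58)])); rows((544,-287,60,107.7))
E
```

```text
[[309.55592635 232.10366938]]
t 38.30 at [ 547.1 -282.9  180.8] yaw 107.84 grip 85.6 F0 j [-0.48  0.44  0.    1.13  0.    0.78]
[-0.0119, -0.017, 0.4831] turn z 0.0004
```

View pics/w9.png

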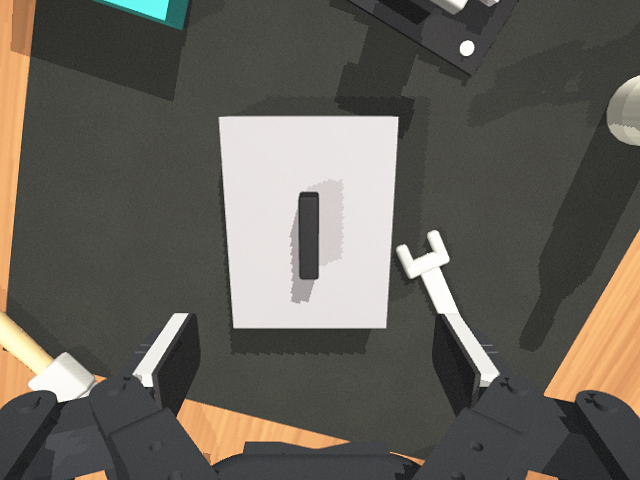

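The view shows the cover's roof corners at (219,117), (398,116), (386,328) and (234,328), with the grip bar top at (309,235).

```bash
python3 - <<'E'
from h import *
import pickle; c=pickle.load(open("w9.pkl","rb"))
X=onz(c,[(219.5,117),(398,116),(386,328),(233.5,328)],36)[:,:2]; print(X.round(1),[np.linalg.norm(X[i]-X[i-1]).round(1) for i in range(4)])
m=((c["img"].min(2)>110)*255).astype(np.uint8); k=[k for k in cv2.findContours(m,cv2.RETR_EXTERNAL,cv2.CHAIN_APPROX_NONE)[0] if cv2.pointPolygonTest(k,(260,200),False)>0][0]
r=cv2.minAreaRect(onz(c,k.reshape(-1,2),36)[:,:2].astype(np.float32)); print(r)
for i,j in((0,3),(1,2)): v=X[i]-X[j]; print(np.degrees(np.arctan2(v[1],v[0])))
o=r[0]; rows((o[0],o[1],90,107.7),(o[0],o[1],40,107.7))
E
```

```text
[[ 462.9 -234.3]
 [ 578.  -196.7]
 [ 628.  -351.3]
 [ 511.9 -388.6]] [np.float64(161.9), np.float64(121.1), np.float64(162.5), np.float64(122.0)]
((544.8543701171875, -292.65057373046875), (122.78600311279297, 162.55307006835938), 17.81291389465332)
107.60080452933765
107.9229138537585
t 38.30 at [ 547.1 -282.9  180.8] yaw 107.84 grip 85.6 F0 j [-0.48  0.44  0.    1.13  0.    0.78]
[-0.0345, -0.0206, 0.3631] turn z 0.0004
[-0.0345, -0.0206, 0.5631] turn z 0.0004
```

move_arm(
  targets=[
    [-0.034,-0.02,0.2,0,0,0,0],
    [-0.034,-0.02,0.4,0,0,0,0],
    [-0.034,-0.02,0.5,0,0,0,0],
    [-0.034,-0.02,0.565,0,0,0,0],
    [-0.034,-0.02,0.565,0,0,0,0],
    [-0.034,-0.02,0.565,0,0,0,0],
  ],
)

```text
time: 39.05
tcp_pos: [545.9, -294.0, 41.4]
eef_rot: [[-0.306, 0.952, 0.002], [0.952, 0.306, -0.001], [-0.002, 0.002, -1.0]]
force: [-0.6, -0.6, -0.1]
grip_width: 85.3
gripper_force: 0.0
```

```bash
python3 - <<'E'
from h import *
rows((544.9,-292.6,39,107.8))
E
```

```text
t 39.05 at [ 545.9 -294.    41.4] yaw 107.82 grip 85.3 F0 j [-0.49  0.55 -0.2   0.82  0.    0.77]
[0.0066, -0.0022, 0.0096] turn z 0.0001
```

move_arm(
  targets=[
    [0.003,-0.002,0.006,0,0,0,0],
    [0.003,-0.002,0.006,0,0,0,1],
    [0.003,-0.002,0.006,0,0,0,1],
    [0.003,-0.002,0.006,0,0,0,1],
    [0.003,-0.002,0.006,0,0,0,1],
    [0.003,-0.002,0.006,0,0,0,1],
    [0.003,-0.002,0.006,0,0,0,1],
    [0.003,-0.002,0.006,0,0,0,1],
    [0.003,-0.002,0.006,0,0,0,1],
    [0.003,-0.002,0.006,0,0,0,1],
  ],
  force=80,
)

```text
time: 40.3
tcp_pos: [544.1, -293.4, 38.9]
eef_rot: [[-0.305, 0.952, 0.0], [0.952, 0.305, -0.0], [-0.0, 0.0, -1.0]]
force: [-0.9, 0.9, 5.7]
grip_width: 11.8
gripper_force: 80.5
```

```bash
python3 - <<'E'
from h import *
c=ctrl.capture("wrist")
im=c["img"]; m=((im.min(2)>110)*255).astype(np.uint8)
for k in cv2.findContours(m,cv2.RETR_EXTERNAL,cv2.CHAIN_APPROX_NONE)[0]:
    if cv2.contourArea(k)>5000: print(cv2.minAreaRect(onz(c,k.reshape(-1,2),36)[:,:2].astype(np.float32)), cv2.boundingRect(k))
rows((544.9,-292.6,120,107.8))
E
```

```text
((564.654541015625, -275.56842041015625), (170.9122772216797, 141.03411865234375), 17.779951095581055) (137, 99, 424, 333)
t 40.35 at [ 544.1 -293.4   38.8] yaw 107.79 grip 12.3 F80 j [-0.49  0.55 -0.21  0.81 -0.    0.77]
[0.002, 0.0041, -0.3246] turn z -0.0000
```

move_arm(
  targets=[
    [0,0,-0.1,0,0,0,1],
    [0,0,-0.2,0,0,0,1],
    [0,0,-0.3,0,0,0,1],
    [0,0,-0.42,0,0,0,1],
    [0.2,0.09,-0.42,0,0,0.02,1],
    [0.4,0.18,-0.42,0,0,0.04,1],
    [0.6,0.27,-0.42,0,0,0.06,1],
    [0.8,0.36,-0.42,0,0,0.0784,1],
    [0.98,0.45,-0.42,0,0,0.0784,1],
    [0.98,0.45,-0.42,0,0,0.0784,1],
    [0.98,0.45,-0.42,0,0,0.0784,1],
  ],
)

```text
time: 41.72
tcp_pos: [575.5, -25.7, 142.5]
eef_rot: [[0.18, 0.984, -0.002], [0.984, -0.18, -0.001], [-0.001, -0.002, -1.0]]
force: [-0.2, -1.1, -2.6]
grip_width: 12.3
gripper_force: 79.5
```

```bash
python3 - <<'E'
from h import *
x,y=C
rows((x,y,85,79.55),(x,y,44.5,79.55))
c=ctrl.capture("wrist"); cv2.imwrite("pics/w10.png",c["img"])
z=36+ctrl.get_state()["tcp_pos"][2]-38.9; print(z,proj(c,[(*case(0,98),60),(*case(0,81),z)]))
E
```

```text
t 41.73 at [575.5 -25.7 142.5] yaw 79.60 grip 12.3 F79 j [-0.04  0.4  -0.17  1.   -0.    1.71]
[0.0139, 0.0052, 0.23] turn z 0.0001
[0.0139, 0.0052, 0.392] turn z 0.0001
139.79052807197158 [[317.53023583  60.23393222]
 [317.82581714  89.24367996]]
```

View pics/w10.png

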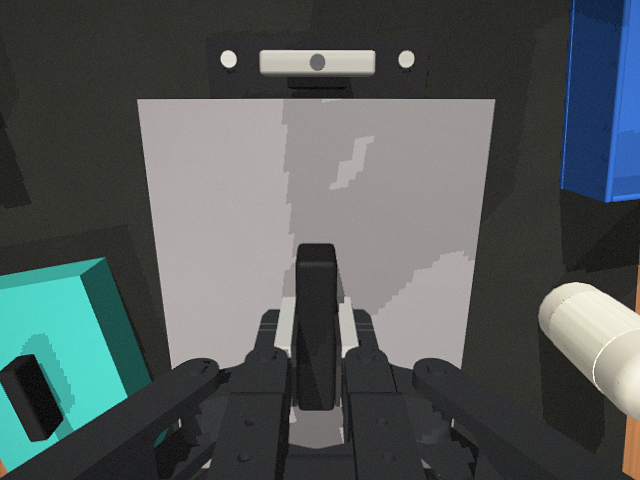

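The cover is centred in the hand: its far edge at row 99 is as predicted, and it is square to the case. Lowering.

move_arm(
  targets=[
    [0.0139,0.005,0,0,0,0,1],
    [0.0139,0.005,0.12,0,0,0,1],
    [0.0139,0.005,0.22,0,0,0,1],
    [0.0139,0.005,0.22,0,0,0,1],
    [0.0139,0.005,0.22,0,0,0,1],
  ],
)

```text
time: 42.4
tcp_pos: [578.8, -23.1, 89.4]
eef_rot: [[0.182, 0.983, 0.001], [0.983, -0.182, -0.0], [0.0, 0.001, -1.0]]
force: [0.2, -0.8, -3.2]
grip_width: 12.1
gripper_force: 79.3
```

```bash
python3 - <<'E'
from h import *
rows((*C,44.5,79.55))
E
```

```text
t 42.40 at [578.8 -23.1  89.4] yaw 79.50 grip 12.1 F79 j [-0.04  0.44 -0.25  0.88  0.    1.71]
[0.0012, -0.006, 0.1795] turn z -0.0001
```

move_arm(
  targets=[
    [0,-0.003,0.05,0,0,0,1],
    [0,-0.003,0.09,0,0,0,1],
    [0,-0.003,0.11,0,0,0,1],
    [0,-0.003,0.13,0,0,0,1],
    [0,-0.003,0.15,0,0,0,1],
    [0,-0.003,0.15,0,0,0,1],
  ],
)

```text
time: 43.15
tcp_pos: [577.0, -22.3, 50.6]
eef_rot: [[0.181, 0.983, -0.001], [0.983, -0.181, 0.0], [-0.0, -0.001, -1.0]]
force: [-0.8, -0.3, -3.0]
grip_width: 11.7
gripper_force: 79.6
```

move_arm(
  targets=[
    [0,0,0.012,0,0,0,1],
    [0,0,0.022,0,0,0,1],
    [0,0,0.028,0,0,0,1],
    [0,0,0.028,0,0,0,1],
  ],
)

```text
time: 43.65
tcp_pos: [577.4, -22.4, 44.9]
eef_rot: [[0.181, 0.983, 0.001], [0.983, -0.181, -0.0], [0.0, 0.001, -1.0]]
force: [-2.0, 0.1, 4.5]
grip_width: 11.9
gripper_force: 80.4
```

Seated at TCP z 44.9 as expected, with light contact. Release, rise, and go to the left button.

move_arm(
  targets=[
    [0,0,0,0,0,0,0.3],
    [0,0,0,0,0,0,0],
    [0,0,0,0,0,0,0],
    [0,0,-0.15,0,0,0,0],
    [0,0,-0.3,0,0,0,0],
    [0.2,0,-0.3,0,0,-0.25,0],
    [0.392,0,-0.3,0,0,-0.25,0],
    [0.392,0,-0.3,0,0,-0.25,0],
    [0.392,0,-0.3,0,0,-0.25,0],
    [0.392,0,-0.3,0,0,-0.25,0],
    [0.392,0,-0.3,0,0,-0.25,0],
    [0.392,0,-0.3,0,0,-0.25,0],
    [0.392,0,-0.3,0,0,-0.25,0],
    [0.392,0,-0.3,0,0,-0.25,0],
    [0.392,0,-0.3,0,0,-0.25,0],
    [0.392,0,-0.3,0,0,-0.25,0],
  ],
)

```text
time: 45.65
tcp_pos: [595.1, 74.0, 119.0]
eef_rot: [[-0.983, 0.182, -0.0], [0.182, 0.983, 0.0], [0.0, -0.0, -1.0]]
force: [0.5, -0.2, -0.4]
grip_width: 85.6
gripper_force: 0.0
```

```bash
python3 - <<'E'
from h import *
rows((*case(0,98),47,169.3))
c=ctrl.capture("wrist"); print(proj(c,[(*case(0,98),60)])); cv2.imwrite("pics/w11.png",c["img"])
E
```

```text
t 45.65 at [595.1  74.  119. ] yaw 169.50 grip 85.6 F0 j [ 0.12  0.45 -0.15  0.97  0.    0.31]
[-0.0003, -0.0005, 0.2878] turn z 0.0006
[[315.77223306 261.60283927]]
```

View pics/w11.png

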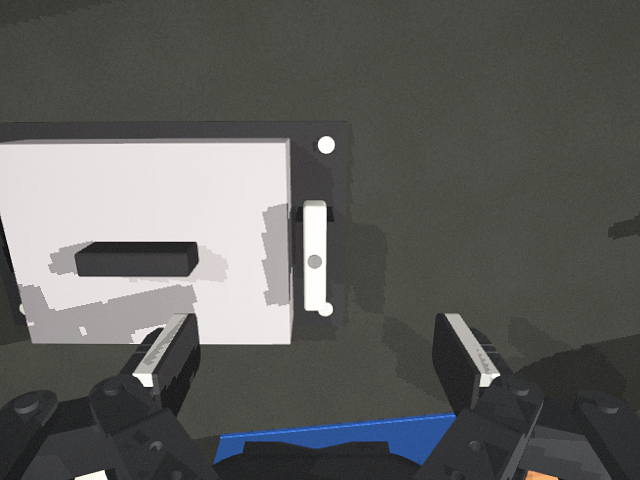

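The cover is down on the block, and the button pivot is at (315,261), as predicted. Gripping the button and turning it +90°.

move_arm(
  targets=[
    [0,0,0.15,0,0,0,0],
    [0,0,0.25,0,0,0,0],
    [0,0,0.286,0,0,0,0],
    [0,0,0.286,0,0,0,0],
    [0,0,0.286,0,0,0,1],
    [0,0,0.286,0,0,0,1],
    [0,0,0.286,0,0,0,1],
    [0,0,0.286,0,0,0,1],
    [0,0,0.286,0,0,0,1],
    [0,0,0.286,0,0,0,1],
    [0,0,0.286,0,0,0,1],
    [0,0,0.286,0,0,0,1],
  ],
  force=50,
)

```text
time: 47.2
tcp_pos: [595.2, 73.2, 48.1]
eef_rot: [[-0.983, 0.182, 0.0], [0.182, 0.983, -0.001], [-0.001, -0.001, -1.0]]
force: [-1.5, -3.1, 6.4]
grip_width: 10.4
gripper_force: 51.1
```

move_arm(
  targets=[
    [0,0,0,0,0,-0.02,1],
    [0,0,0,0,0,-0.04,1],
    [0,0,0,0,0,-0.06,1],
    [0,0,0,0,0,-0.08,1],
    [0,0,0,0,0,-0.1,1],
    [0,0,0,0,0,-0.12,1],
    [0,0,0,0,0,-0.14,1],
    [0,0,0,0,0,-0.16,1],
    [0,0,0,0,0,-0.18,1],
    [0,0,0,0,0,-0.2,1],
    [0,0,0,0,0,-0.22,1],
    [0,0,0,0,0,-0.24,1],
    [0,0,0,0,0,-0.254,1],
    [0,0,0,0,0,-0.256,1],
    [0,0,0,0,0,-0.256,1],
  ],
)

```text
time: 49.08
tcp_pos: [594.4, 74.4, 48.1]
eef_rot: [[-0.146, -0.989, -0.001], [-0.989, 0.146, 0.001], [-0.001, 0.001, -1.0]]
force: [-2.3, -0.7, 6.9]
grip_width: 10.4
gripper_force: 51.9
```

```bash
python3 - <<'E'
from h import *
print(ctrl.get_state()["wrist_torque"]); rows((*case(0,-98),120,169.55))
E
```

```text
[-0.02035007  0.738003   -0.6657375 ]
t 49.08 at [594.4  74.4  48.1] yaw -98.37 grip 10.4 F52 j [ 0.12  0.51 -0.25  0.81  0.   -1.3 ]
[0.7849, 0.0251, -0.2876] turn z 0.2558
```

move_arm(
  targets=[
    [0,0,0,0,0,0,0],
    [0,0,0,0,0,0,0],
    [0,0,0,0,0,0,0],
    [0,0,-0.15,0,0,0,0],
    [0,0,-0.288,0,0,0,0],
    [0.2,0.025,-0.288,0,0,0.256,0],
    [0.4,0.025,-0.288,0,0,0.256,0],
    [0.785,0.025,-0.288,0,0,0.256,0],
    [0.785,0.025,-0.288,0,0,0.256,0],
    [0.785,0.025,-0.288,0,0,0.256,0],
    [0.785,0.025,-0.288,0,0,0.256,0],
    [0.785,0.025,-0.288,0,0,0.256,0],
    [0.785,0.025,-0.288,0,0,0.256,0],
    [0.785,0.025,-0.288,0,0,0.256,0],
    [0.785,0.025,-0.288,0,0,0.256,0],
    [0.785,0.025,-0.288,0,0,0.256,0],
  ],
)

```text
time: 51.08
tcp_pos: [560.7, -119.3, 119.5]
eef_rot: [[-0.984, 0.18, -0.0], [0.18, 0.984, 0.0], [0.0, 0.0, -1.0]]
force: [-0.8, 0.1, -0.2]
grip_width: 85.5
gripper_force: 0.0
```

```bash
python3 - <<'E'
from h import *
rows((*case(0,-98),48,169.5))
E
```

```text
t 51.08 at [ 560.7 -119.3  119.5] yaw 169.65 grip 85.5 F0 j [-0.21  0.41 -0.22  0.94  0.   -0.03]
[0.0044, 0.0008, 0.2859] turn z 0.0004
```

move_arm(
  targets=[
    [0.003,0,0.15,0,0,0,0],
    [0.003,0,0.25,0,0,0,0],
    [0.003,0,0.286,0,0,0,0],
    [0.003,0,0.286,0,0,0,0],
    [0.003,0,0.286,0,0,0,1],
    [0.003,0,0.286,0,0,0,1],
    [0.003,0,0.286,0,0,0,1],
    [0.003,0,0.286,0,0,0,1],
    [0.003,0,0.286,0,0,0,1],
    [0.003,0,0.286,0,0,0,1],
    [0.003,0,0.286,0,0,0,1],
    [0.003,0,0.286,0,0,0,1],
  ],
  force=50,
)

```text
time: 52.58
tcp_pos: [560.1, -119.6, 48.6]
eef_rot: [[-0.983, 0.181, 0.001], [0.181, 0.983, -0.001], [-0.001, -0.001, -1.0]]
force: [-0.8, -2.0, 6.1]
grip_width: 10.4
gripper_force: 51.4
```

move_arm(
  targets=[
    [0,0,0,0,0,-0.02,1],
    [0,0,0,0,0,-0.04,1],
    [0,0,0,0,0,-0.06,1],
    [0,0,0,0,0,-0.08,1],
    [0,0,0,0,0,-0.1,1],
    [0,0,0,0,0,-0.12,1],
    [0,0,0,0,0,-0.14,1],
    [0,0,0,0,0,-0.16,1],
    [0,0,0,0,0,-0.18,1],
    [0,0,0,0,0,-0.2,1],
    [0,0,0,0,0,-0.22,1],
    [0,0,0,0,0,-0.24,1],
    [0,0,0,0,0,-0.254,1],
    [0,0,0,0,0,-0.256,1],
    [0,0,0,0,0,-0.256,1],
  ],
)

```text
time: 54.45
tcp_pos: [559.0, -118.1, 48.5]
eef_rot: [[-0.145, -0.989, -0.001], [-0.989, 0.145, 0.002], [-0.002, 0.002, -1.0]]
force: [-2.4, 2.2, 8.8]
grip_width: 10.3
gripper_force: 52.4
```

move_arm(
  targets=[
    [0,0,0,0,0,0,0],
    [0,0,0,0,0,0,0],
    [0,0,0,0,0,0,0],
    [0,0,-0.15,0,0,0,0],
    [0,0,-0.3,0,0,0,0],
    [0.1,0,-0.5,0,0,0,0],
    [0.1,0,-0.7,0,0,0,0],
    [0.1,0,-0.7,0,0,0.1,0],
    [0.1,0,-0.7,0,0,0.1,0],
    [0.1,0,-0.7,0,0,0.1,0],
    [0.1,0,-0.7,0,0,0.1,0],
    [0.1,0,-0.7,0,0,0.1,0],
  ],
)

```text
time: 55.95
tcp_pos: [556.3, -143.9, 222.8]
eef_rot: [[-0.698, -0.717, -0.0], [-0.717, 0.698, 0.0], [0.0, 0.0, -1.0]]
force: [0.4, 0.8, 0.5]
grip_width: 85.6
gripper_force: 0.0
```

```bash
python3 - <<'E'
from h import *
c=ctrl.capture("scene");d=ctrl.capture("side");w=ctrl.capture("wrist")
a=cv2.resize(c["img"][190:310,220:360],(467,400),interpolation=cv2.INTER_CUBIC)
cv2.imwrite("pics/f.png",np.vstack([np.hstack([a,cv2.resize(w["img"],(333,250))[:,:]if 0 else np.vstack([cv2.resize(w["img"],(333,250)),np.zeros((150,333,3),np.uint8)])])]))
hexs(c)
E
```

```text
(no output)
```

View pics/f.png

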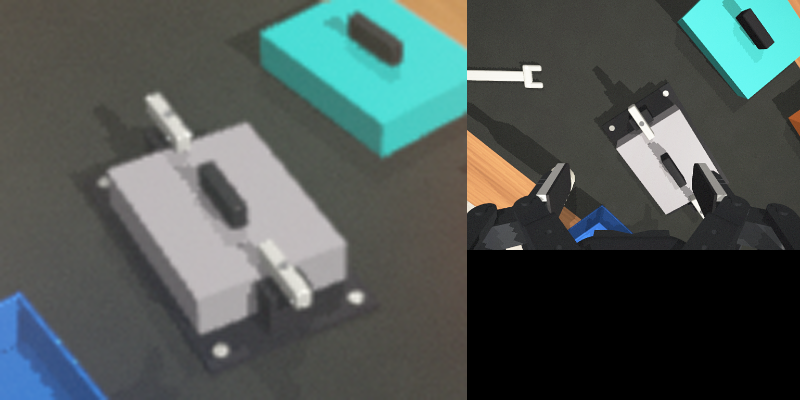

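The cover is flat on the flange, both turnbuttons at (168,122) and (285,273) lie along the cover's long axis across its ends, and the gripper is clear. Handing in.

```bash
python3 -c "
from workcell import ctrl
print(ctrl.job_done())"
```

```text
the job is handed in; nothing more can be done
None
```

I put the four sockets found on the bench (three big, one small) in their pockets, set the grey cover down on the flange, turned both turnbuttons across its ends and handed the job in at about 56 s; no verdict came back.

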